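# Move the culture dishes to the step by the wash bottle

### The job

Work moves to the fold-down step that stands directly in front of the white wash bottle: push its lever over centre so that the step snaps down, then bring every petri dish onto it, both those on the yellow-bar step and any on the bench, lying flat inside the rim, stacked where they must be. Once the yellow-bar step is empty, push its lever over so that it snaps fully up. Leave the third step folded up, and do not shift or tip the wash bottle and the film-capped flask.

Things in the scene. Friction and masses are not known exactly. Their poses are not given: they have to be found in the camera images.
- stand_red: Fixed fold-down stand, red lever bar (all three stands are alike but for colour; which place each has varies). Origin on the bench under the middle of its step when down; x points from the step's free front edge to the hinge, y to the lever's side, z up. Hinge along y at x = 62, z = 34. Foot 150 x 156 x 8; two cheeks at y = +-88, 7 thick, top z = 46. Folded, the step stands upright over the hinge, top z = 152
- step_red (a joint): step angle, red-bar stand: 0 = down, level; 1.571 = folded up (stops at both). Sprung over centre, it goes to a stop by itself; dead point about 0.9. Push the bar to the back to raise the step, to the front to lower it: 4 to 9 N, then it snaps. A coil spring stands beside the arm at y = 105..120 of the stand, below z = 72. Starts folded up
- bar_red (a point): middle of the red lever bar: a free-turning roller 16 in diameter, 36 long, parallel to the hinge, 70 from it, at y = 117 of the stand; its arm (10 thick, y = 100) is one piece with the step. Step down: bar leans 45 deg to the front, at x = 13, z = 83 of the stand; folded up: 45 deg to the back, x = 111, z = 83; half way: z = 104
- back_red (a point): point on the bench behind the red-bar stand, at x = 160, y = -20 of the stand; the wash bottle or the flask stands within 20 of it at the start
- stand_blue: Same stand with blue lever bar. Origin on the bench under the middle of its step when down; x points from the step's free front edge to the hinge, y to the lever's side, z up. Step: leaf 108 x 160 with a rim 4 thick, 6 high all round; down, it is level, mat at z = 40, inside spans x -52..48, y -76..76: two stacks of dishes fit side by side, at x = -2, y = +-36
- step_blue (a joint): step angle, blue-bar stand: 0 = down, level; 1.571 = folded up (stops at both). Sprung over centre, it goes to a stop by itself; dead point about 0.9. Push the bar to the back to raise the step, to the front to lower it: 4 to 9 N, then it snaps. A coil spring stands beside the arm at y = 105..120 of the stand, below z = 72. Starts folded up
- bar_blue (a point): middle of the blue lever bar: a free-turning roller 16 in diameter, 36 long, parallel to the hinge, 70 from it, at y = 117 of the stand; its arm (10 thick, y = 100) is one piece with the step. Step down: bar leans 45 deg to the front, at x = 13, z = 83 of the stand; folded up: 45 deg to the back, x = 111, z = 83; half way: z = 104
- back_blue (a point): point on the bench behind the blue-bar stand, at x = 160, y = -20 of the stand; the wash bottle or the flask stands within 20 of it at the start
- stand_yellow: Same stand with yellow lever bar, the one that carries dishes at the start. Origin on the bench under the middle of its step when down; x points from the step's free front edge to the hinge, y to the lever's side, z up. Sizes as told for the red and blue ones; each stand is turned by up to 0.15 rad about z
- step_yellow (a joint): step angle, yellow-bar stand: 0 = down, level; 1.571 = folded up (stops at both). Sprung over centre, it goes to a stop by itself; dead point about 0.9. Push the bar to the back to raise the step, to the front to lower it: 4 to 9 N, then it snaps. A coil spring stands beside the arm at y = 105..120 of the stand, below z = 72. Starts down, with dishes on it
- bar_yellow (a point): middle of the yellow lever bar: a free-turning roller 16 in diameter, 36 long, parallel to the hinge, 70 from it, at y = 117 of the stand; its arm (10 thick, y = 100) is one piece with the step. Step down: bar leans 45 deg to the front, at x = 13, z = 83 of the stand; folded up: 45 deg to the back, x = 111, z = 83; half way: z = 104
- back_yellow (a point): point on the bench behind the yellow-bar stand, at x = 160, y = -20 of the stand; nothing stands there
- dish_0: closed round petri dish with pale agar, flat side down, 61 in diameter (58 where gripped), 14 tall, 30 g, origin at the centre of its underside, z up; dishes stack flat on one another. At the start it lies on the mat of the yellow-bar step
- dish_1: closed round petri dish with pale agar, flat side down, 61 in diameter (58 where gripped), 14 tall, 30 g, origin at the centre of its underside, z up; dishes stack flat on one another. At the start it lies on the mat of the yellow-bar step
- dish_2: closed round petri dish with pale agar, flat side down, 61 in diameter (58 where gripped), 14 tall, 30 g, origin at the centre of its underside, z up; dishes stack flat on one another. At the start it lies on top of dish_0 on the yellow-bar step, or is absent
- dish_3: closed round petri dish with pale agar, flat side down, 61 in diameter (58 where gripped), 14 tall, 30 g, origin at the centre of its underside, z up; dishes stack flat on one another. At the start it lies on top of dish_1 on the yellow-bar step, or is absent
- dish_4: closed round petri dish with pale agar, flat side down, 61 in diameter (58 where gripped), 14 tall, 30 g, origin at the centre of its underside, z up; dishes stack flat on one another. At the start it lies on the bench in front of the middle stand, or is absent
- dish_5: closed round petri dish with pale agar, flat side down, 61 in diameter (58 where gripped), 14 tall, 30 g, origin at the centre of its underside, z up; dishes stack flat on one another. At the start it lies on the bench in front of the middle stand, or is absent
- wash_bottle: white wash bottle with red cap and bent nozzle, 62 x 94 x 189 tall, origin at the centre of its base. It stands behind either the red-bar or the blue-bar stand, about 160 behind and 20 to the right of that stand's origin: that stand's step is the one to be used
- film_flask: conical glass flask with a white film cap, 85 in diameter, 148 tall, origin at the centre of its base; it stands behind the other of these two stands. A bystander
Not all that is in view belongs to the job. Leave any orange or pink look-alike of the dish_4 alone. Leave any turquoise look-alike of the dish_3 alone.

How it is judged:
By the outcome, as a careful person would: the job done as asked, in the order asked, and still so for the second after the job is handed in, with the robot touching nothing.
Of dish_2, dish_3, dish_4, dish_5 only 2 to 4 are there at a start; the rules pass over those that are not, and their reading is None.
At some moment in a run one of dish_4, dish_5 may be knocked a few centimetres aside while the robot is not near it.
Once in a run the grip may slacken for a moment while it holds something.
It also fails if it takes over 210 s, if anything falls off the work surface, if the arm or the gripper's body presses on something with over 40 N, if the wrist force passes 120 N, or if a joint passes its speed limit or range.

### The arm

A 7-joint arm with a two-finger parallel gripper is mounted at the origin on a cart in front of the work surface, level with it; the furniture and walls round the work are solid. World frame = base frame: x ahead of the robot, y to its left, z up, the work surface at z = 0. Lengths are in m, angles in rad, forces in N, time in s.
With the tool pointing down it reaches from about 0.4 to 0.85 m from the base axis. Payload 10.4 kg.
Tool frame: the origin (TCP) lies midway between the tips of the shut fingers; the grasp point (between the pads) lies 19 mm behind it; z points along the fingers, y is the line along which they close (so a half turn about z gives the same grasp; the last joint's range is limited). The gripper opens to 87 mm and grips with 3 to 60 N. Pads are 19 mm wide; open, the fingers measure 117 mm over their backs; the gripper's body (75 mm by 190 mm) begins 51 mm behind the grasp point.
Start: joints at [-1.277, 0.332, -0.065, 1.46, 0.022, 1.35, -0.088], TCP at [0.195, 0.594, 0.196] pointing down, gripper open.
Joint ranges: [-2.6, 2.6], [-0.5, 2.12], [-1.47, 1.34], [0.16, 2.42], [-1.27, 4.41], [0.06, 2.06], [-2.6, 2.6]. Speed limits (rad/s): [2.22, 2.22, 2.79, 2.79, 3.14, 3.14, 3.14].

### API

Orientations are given as a unit quaternion [x, y, z, w].
In Python, from bench import r gives the robot as it stands.
- The arm moves only by the tool arm_command, never from a script. Its arguments are lists of equal length, an entry for each row: "xyz": the shift along the world's x, y, z in m, a list of three; "rot": the turn, a rotation vector about the world's x, y, z in rad, a list of three. In form: {"xyz": [[tx, ty, tz], ...], "rot": [[ax, ay, az], ...]}. A call has 1 to 20 rows; each row is the pose to reach, as a shift and turn from the pose commanded when the call began; what a row does not reach only later rows make up. A row lasts 1/12 s, in which the tool goes at most 41.7 mm and 7.16 degrees, less where a joint would pass 70% of its speed; a pose out of reach is approached as far as the arm can. A call with a gripper value outside its range is refused whole. "grip" is the opening, from 0 (shut) to 1 (fully open), set as the call begins (left out, the last holds). The fingers move at their own pace and stop on an object; "squeeze" is the grip in N (left out, the last holds). Time passes only in rows, so rows that repeat a pose let the fingers close. It gives the time, the measured TCP pose, the force, the opening and the grip force at its end, in the units of the state.
- r.read_state(): the state, without advancing time (a new reading comes with each control period).
- r.camera(name): name is "scene" or "top" or "wrist"; returns the picture (384x512x3 uint8, red, green, blue); there is no depth.
- r.camera_model(name): a dict with "fx", "fy", "cx", "cy" (pixels), "T" (4x4, takes a point from camera to world coordinates). Camera axes: x right, y up, looking along -z (the intrinsics and any distortion apply to the point x, -y, -z); pixel columns grow to the right and rows downward; lengths in m; the calibration is good to about 2 mm. The wrist camera is an equidistant fisheye: a pixel r from the principal point sees the ray r / f radians off the axis. A picture is of the moment at which its call begins: read the wrist's pose just before it. camera_model takes no time and is no camera call; for the wrist camera it gives the pose at the moment of the call.
- r.close_job(): hands the job in; it is judged then, once.
Trained networks look in the newest picture that a camera, given by its name, has taken for a name from the list of things; names that differ only in an ending like _2 or _b are one class to them, and where a whole thing is asked for, a point or a joint stands for the part that bears it (a point fixed in the world has none). Each returns a list of dicts, best first, with "conf" (0 to 1); they miss things now and then, are a little off and sometimes report something else, mostly with a low value. They report only what shows in the picture. A call takes as long as a camera call. They do not tell look-alikes from the thing itself.
- r.look_for(label, camera): "at" ([x, y, z] in m, in the coordinates of the camera as it stood for that picture, good to about 4 mm: the middle of the surface that is visible of it).
- r.spot_point(label, camera): "at" ([x, y, z] in m, in the coordinates of the camera as it stood for that picture, good to about 4 mm: a listed point, or the origin of a listed thing).
The state is a dict: "time": time; "joint_positions": joint angles; "joint_vel": joint speeds; "joint_torque": joint torques, N m; "ee_pos": TCP position; "eef_rot": TCP orientation; "ft_force": force on the tool from outside, world axes, zero at the start; "torque": the same for the moment, N m; "width": finger opening in m; "grip_force": force on a finger pad.
Only numpy, scipy, OpenCV 4.12 (cv2) and the standard library are available. Lean on these libraries where they do the work, as an engineer would, in place of code of your own. Each camera call takes 0.05 s, during which the arm holds its last target. There are 200 camera calls.

## Working session

There is one attempt and no reset: what is moved stays moved. The work goes in short steps, Python scripts to look and compute and a tool call to move; the robot and the scene stay as the last step left them, time stands still between calls to the robot, and variables do not carry over. Pictures are saved under pics/ and viewed, at most 16 in all, crops included, and the job is handed in when it is done.

Besides the shell and the picture viewer there is one more tool, called after "Call:" by a JSON object that holds its "method" and its "body". arm_command: Moves the arm, as the interface text tells. Its arguments: {"type":"object","properties":{"xyz":{"type":"array"},"rot":{"type":"array"},"grip":{"type":"number"},"squeeze":{"type":"number"}},"required":["xyz","rot"]}

```bash
mkdir -p pics; cat > h.py <<'E'
import numpy as np, cv2
from bench import r
from scipy.spatial.transform import Rotation as R
def snap(cam, fn=None):
    T=np.array(r.camera_model(cam)["T"]); im=r.camera(cam)
    if fn: cv2.imwrite("pics/"+fn, im[:,:,::-1])
    return T, im
def W(T,p): return (T@np.r_[p,1])[:3]
def find(label,cam,T,kind="spot"):
    f=r.spot_point if kind=="spot" else r.look_for
    for d in f(label,cam):
        print(cam,kind,label,round(d["conf"],2),np.round(W(T,d["at"]),4))
E
python3 - <<'E'
from h import *
for c in ("scene","top"):
    T,im=snap(c,c+"0.png")
    print(c,{k:np.round(v,3).tolist() for k,v in r.camera_model(c).items() if k!="name"} )
    for l in ("stand_red","stand_blue","stand_yellow","bar_red","bar_blue","bar_yellow","wash_bottle","film_flask","dish_0"): find(l,c,T)
s=r.read_state(); print(s["ee_pos"],s["eef_rot"],s["time"])
E
```

```text
scene {'fx': 356.671, 'fy': 356.671, 'cx': 251.95, 'cy': 189.258, 'T': [[0.619, 0.523, -0.586, -0.103], [-0.785, 0.4, -0.473, -0.481], [-0.013, 0.753, 0.658, 0.801], [0.0, 0.0, 0.0, 1.0]]}
scene spot stand_red 0.66 [0.7056 0.1018 0.0791]
scene spot stand_red 0.65 [0.4487 0.2935 0.0017]
scene spot stand_blue 0.71 [ 0.5894  0.0012 -0.0031]
scene spot stand_blue 0.62 [ 0.4393 -0.3124  0.0436]
scene spot stand_yellow 0.81 [ 4.511e-01 -2.800e-01 -4.000e-04]
scene spot stand_yellow 0.54 [0.7053 0.1052 0.0826]
scene spot bar_red 0.68 [0.5534 0.4151 0.0794]
scene spot bar_blue 0.91 [0.7049 0.105  0.0811]
scene spot bar_blue 0.73 [ 0.4394 -0.3159  0.0451]
scene spot bar_yellow 0.78 [ 0.4705 -0.1681  0.0825]
scene spot wash_bottle 0.76 [ 0.6093  0.2736 -0.0035]
scene spot film_flask 0.61 [ 0.4402 -0.3123  0.0487]
scene spot dish_0 0.91 [ 0.4485 -0.2439  0.0505]
scene spot dish_0 0.73 [ 0.4404 -0.3149  0.0473]
scene spot dish_0 0.72 [0.3755 0.0124 0.0008]
scene spot dish_0 0.65 [ 0.4562 -0.0727 -0.0036]
scene spot dish_0 0.63 [ 0.4486 -0.2438  0.0408]
scene spot dish_0 0.62 [ 0.4622  0.0854 -0.
[... 597 characters left out ...]
2 0.0839]
top spot bar_blue 0.63 [0.7034 0.1043 0.0861]
top spot bar_yellow 0.97 [ 0.472  -0.1685  0.0815]
top spot wash_bottle 0.81 [0.6096 0.2757 0.002 ]
top spot wash_bottle 0.46 [ 0.4459 -0.2831  0.0016]
top spot film_flask 0.61 [ 7.466e-01 -3.080e-02 -3.000e-04]
top spot film_flask 0.4 [ 0.4725 -0.1674  0.0833]
top spot dish_0 0.77 [ 0.6333 -0.2038  0.0019]
top spot dish_0 0.76 [ 0.4435 -0.3133  0.0603]
top spot dish_0 0.74 [ 0.4559 -0.2461  0.0555]
top spot dish_0 0.59 [ 0.4674  0.0814 -0.0012]
top spot dish_0 0.55 [0.3782 0.0136 0.0026]
top spot dish_0 0.5 [ 0.3688  0.1301 -0.0006]
[0.19468887 0.59391748 0.19567069] [ 1.57766434e-01  9.87476456e-01  3.42768972e-05 -1.14602336e-05] 1.0
```

View pics/scene0.png

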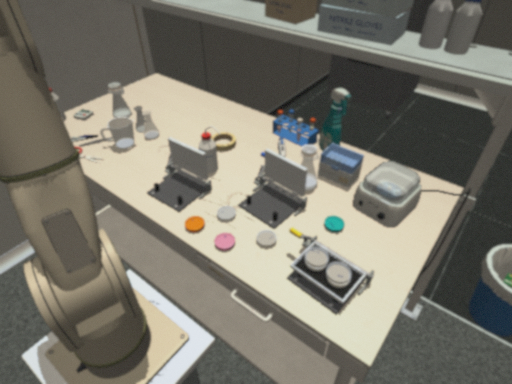

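View pics/top0.png

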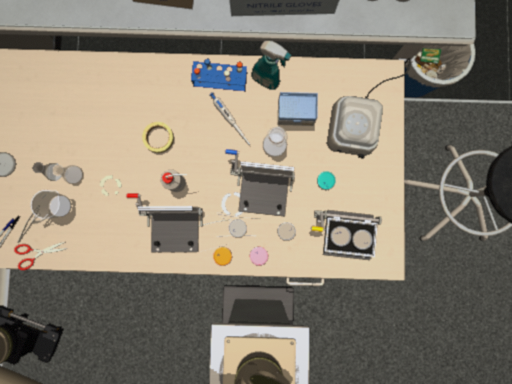

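The scene shows the red stand at left (bar at top-image pixel 133,195) with the wash bottle behind it (173,180), and the blue stand in the middle with the flask. The yellow stand (350,235) holds dishes. The pale bench dishes are at (238,228) and (286,231), and the look-alikes are at (222,256), (259,256) and (326,181). Red is the target step.

Call:
{"method": "arm_command", "body": {"xyz": [[0.391,-0.175,0.02],[0.391,-0.175,0.02],[0.391,-0.175,0.02],[0.391,-0.175,0.02],[0.391,-0.175,0.02],[0.391,-0.175,0.02],[0.391,-0.175,0.02],[0.391,-0.175,0.02],[0.391,-0.175,0.02],[0.391,-0.175,0.02],[0.391,-0.175,0.02],[0.391,-0.175,0.02],[0.391,-0.175,0.02],[0.391,-0.175,0.02],[0.391,-0.175,0.02],[0.391,-0.175,0.02]], "rot": [[0,0,-1.223],[0,0,-1.223],[0,0,-1.223],[0,0,-1.223],[0,0,-1.223],[0,0,-1.223],[0,0,-1.223],[0,0,-1.223],[0,0,-1.223],[0,0,-1.223],[0,0,-1.223],[0,0,-1.223],[0,0,-1.223],[0,0,-1.223],[0,0,-1.223],[0,0,-1.223]], "grip": 0}}

```text
time: 2.33
ee_pos: [0.5845, 0.4202, 0.2159]
eef_rot: [0.695, 0.719, 0.0, -0.0]
ft_force: [-0.6, 0.3, -0.3]
width: 0.0008
grip_force: 0.0
```

```bash
python3 - <<'E'
from h import *
s=r.read_state(); print(s["ee_pos"],s["eef_rot"],s["joint_positions"],s["ft_force"],s["width"])
T,im=snap("wrist","w1.png")
for l in ("stand_red","bar_red","wash_bottle"): find(l,"wrist",T)
E
```

```text
[0.58450839 0.42018275 0.2159192 ] [ 6.95270805e-01  7.18747754e-01  2.05874552e-04 -3.62191108e-04] [-0.86766797  0.54965421  0.29542885  1.14326361 -0.15427861  1.46914237
 -0.56481941] [-0.57451016  0.31414125 -0.26026874] 0.0007637278327683919
wrist spot bar_red 0.67 [0.5597 0.4108 0.0846]
```

View pics/w1.png

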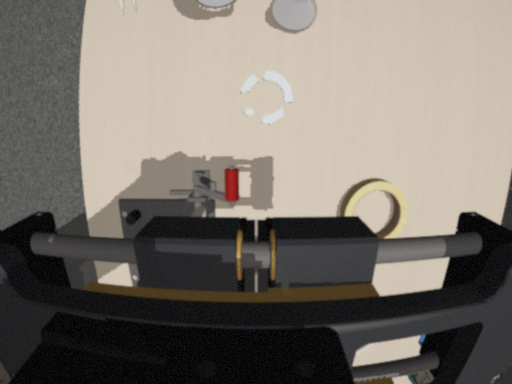

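The red bar is at pixel (232,185), clear of the fingers on the front side. Next I descend behind it and push.

Call:
{"method": "arm_command", "body": {"xyz": [[0.01,0,0],[0.01,0,-0.03],[0.01,0,-0.06],[0.01,0,-0.09],[0.01,0,-0.12],[0.01,0,-0.136],[0.01,0,-0.136],[0.01,0,-0.136]], "rot": [[0,0,0],[0,0,0],[0,0,0],[0,0,0],[0,0,0],[0,0,0],[0,0,0],[0,0,0]]}}

```text
time: 3.2
ee_pos: [0.5953, 0.4189, 0.0795]
eef_rot: [0.696, 0.718, -0.001, -0.0]
ft_force: [-1.0, 1.0, 0.1]
width: 0.0007
grip_force: 0.0
```

Call:
{"method": "arm_command", "body": {"xyz": [[-0.01,0,0],[-0.015,0,0.002],[-0.02,0,0.004],[-0.025,0,0.006],[-0.03,0,0.008],[-0.035,0,0.01],[-0.04,0,0.012],[-0.045,0,0.013],[-0.05,0,0.014],[-0.055,0,0.015],[-0.06,0,0.015],[-0.065,0,0.015],[-0.07,0,0.015],[-0.075,0,0.015],[-0.078,0,0.015],[-0.078,0,0.015]], "rot": [[0,0,0],[0,0,0],[0,0,0],[0,0,0],[0,0,0],[0,0,0],[0,0,0],[0,0,0],[0,0,0],[0,0,0],[0,0,0],[0,0,0],[0,0,0],[0,0,0],[0,0,0],[0,0,0]]}}

```text
time: 4.53
ee_pos: [0.5169, 0.4192, 0.0947]
eef_rot: [0.696, 0.718, -0.0, -0.0]
ft_force: [-0.0, 0.7, 0.2]
width: 0.0006
grip_force: 0.0
```

```bash
python3 - <<'E'
from h import *
T,im=snap("scene")
for l in ("stand_red","bar_red","step_red"): find(l,"scene",T)
cv2.imwrite("pics/s1.png",cv2.resize(im[120:320,130:400,::-1],None,fx=2.9,fy=2.9))
T,im=snap("top")
for l in ("bar_red","stand_red"): find(l,"top",T)
E
```

```text
scene spot stand_red 0.91 [4.50e-01 2.94e-01 3.00e-04]
scene spot bar_red 0.58 [0.5559 0.4131 0.0815]Traceback (most recent call last):
  File "<stdin>", line 3, in <module>
  File "h.py", line 11, in find
    for d in f(label,cam):
             ~^^^^^^^^^^^
ValueError: it knows: back_blue, back_red, back_yellow, bar_blue, bar_red, bar_yellow, dish, film_flask, stand_blue, stand_red, stand_yellow, wash_bottle
```

```bash
python3 - <<'E'
from h import *
T,im=snap("scene")
a=cv2.resize(im[120:300,130:400,::-1],None,fx=1.48,fy=1.48)
T,im=snap("top")
for l in ("bar_red","stand_red"): find(l,"top",T)
b=cv2.resize(im[150:270,90:220,::-1],None,fx=2.2,fy=2.2)
b=cv2.resize(b,(int(b.shape[1]*a.shape[0]/b.shape[0]),a.shape[0]))
cv2.imwrite("pics/s1.png",np.hstack([a,b]))
print(a.shape,b.shape)
E
```

```text
top spot bar_red 0.84 [0.5607 0.4104 0.0807]
top spot stand_red 0.36 [ 0.7488 -0.03   -0.0025]
(266, 400, 3) (266, 288, 3)
```

View pics/s1.png

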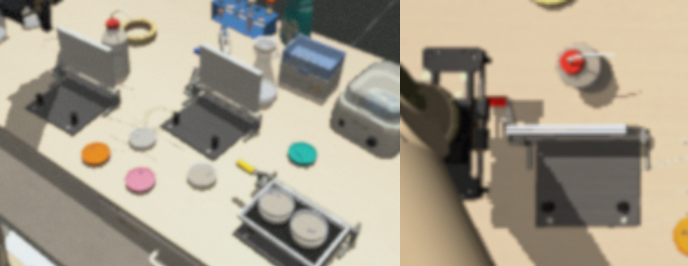

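The step is still folded. The fingertip seems to have ridden over the roller because I raised it too early, so I'll retry lower and without the rise.

Call:
{"method": "arm_command", "body": {"xyz": [[0,0,0.03],[0,0,0.04],[0.04,0,0.04],[0.078,0,0.04],[0.078,-0.002,0.04],[0.078,-0.002,0.01],[0.078,-0.002,-0.02],[0.078,-0.002,-0.02],[0.078,-0.002,-0.02]], "rot": [[0,0,0],[0,0,0],[0,0,0],[0,0,0],[0,0,0],[0,0,0],[0,0,0],[0,0,0],[0,0,0]]}}

```text
time: 5.63
ee_pos: [0.5949, 0.4164, 0.0735]
eef_rot: [0.696, 0.718, -0.001, -0.0]
ft_force: [0.1, -0.2, 0.4]
width: 0.0005
grip_force: 0.0
```

Call:
{"method": "arm_command", "body": {"xyz": [[-0.01,0,0],[-0.02,0,0],[-0.025,0,0],[-0.03,0,0],[-0.035,0,0],[-0.04,0,0]], "rot": [[0,0,0],[0,0,0],[0,0,0],[0,0,0],[0,0,0],[0,0,0]]}}

```text
time: 6.13
ee_pos: [0.5558, 0.4171, 0.0756]
eef_rot: [0.696, 0.718, 0.001, 0.0]
ft_force: [0.1, 0.6, 0.5]
width: 0.0004
grip_force: 0.0
```

Call:
{"method": "arm_command", "body": {"xyz": [[-0.005,0,0],[-0.01,0,0.002],[-0.015,0,0.004],[-0.02,0,0.006],[-0.025,0,0.008],[-0.03,0,0.01],[-0.035,0,0.01],[-0.04,0,0.01],[-0.04,0,0.01]], "rot": [[0,0,0],[0,0,0],[0,0,0],[0,0,0],[0,0,0],[0,0,0],[0,0,0],[0,0,0],[0,0,0]]}}

```text
time: 6.88
ee_pos: [0.5145, 0.4173, 0.0847]
eef_rot: [0.696, 0.718, -0.0, -0.0]
ft_force: [-0.0, -0.2, 0.1]
width: 0.0007
grip_force: 0.0
```

```bash
python3 - <<'E'
from h import *
for c in ("scene","top"):
    T,im=snap(c,c+"2.png")
    for l in ("bar_red","stand_red"): find(l,c,T)
E
```

```text
scene spot bar_red 0.72 [0.5588 0.4136 0.084 ]
scene spot bar_red 0.51 [ 0.4598 -0.0737 -0.0035]
scene spot stand_red 0.56 [ 0.4531  0.2948 -0.0008]
scene spot stand_red 0.36 [ 0.5846  0.0019 -0.0028]
top spot bar_red 0.92 [0.558  0.4093 0.0832]
top spot stand_red 0.57 [0.4515 0.2887 0.001 ]
```

```bash
python3 - <<'E'
from h import *
T,im=snap("wrist"); a=im[100:384,60:440,::-1]
find("bar_red","wrist",T)
im=cv2.imread("pics/top2.png")[140:284,80:260]
b=cv2.resize(im,(355,284))
cv2.imwrite("pics/c2.png",np.hstack([a,b]))
E
```

```text
wrist spot bar_red 0.81 [0.5606 0.4071 0.0853]
```

View pics/c2.png

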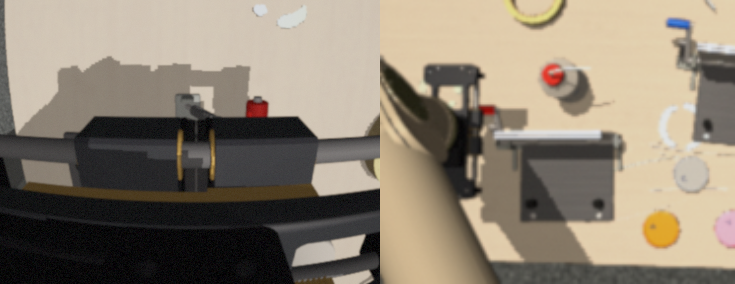

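```bash
cat >> h.py <<'E'
def proj(cam,T,p):
    m=r.camera_model(cam); c=np.linalg.inv(T)@np.r_[p,1]; v=np.array([c[0],-c[1],-c[2]])
    if cam=="wrist":
        th=np.arctan2(np.hypot(v[0],v[1]),v[2]); k=th/np.hypot(v[0],v[1]); u=v[:2]*k
    else: u=v[:2]/v[2]
    return np.round([m["fx"]*u[0]+m["cx"],m["fy"]*u[1]+m["cy"]],1)
E
python3 - <<'E'
from h import *
print({k:v for k,v in r.camera_model("wrist").items() if k!="T"})
T=np.array(r.camera_model("wrist")["T"]); s=r.read_state(); p=s["ee_pos"]; print(p,np.round(T,3))
print("tcp",proj("wrist",T,p),"grasp",proj("wrist",T,p+[0,0,.019]))
print("bar",[proj("wrist",T,[.5585,y,.083]).tolist() for y in (.393,.411,.429)])
Tt=np.array(r.camera_model("top")["T"])
print("bartop",[proj("top",Tt,[.5585,y,.083]).tolist() for y in (.393,.411,.429)],"tcp",proj("top",Tt,p))
im=cv2.imread("pics/top2.png").astype(int)
m=(im[...,2]-im[...,1]>70)&(im[...,2]-im[...,0]>70); ys,xs=np.nonzero(m[150:240,100:165]); print(xs.min()+100,xs.max()+100,ys.min()+150,ys.max()+150)
im=cv2.imread("pics/top0.png").astype(int)
m=(im[...,2]-im[...,1]>70)&(im[...,2]-im[...,0]>70); ys,xs=np.nonzero(m[150:240,100:150]); print(xs.min()+100,xs.max()+100,ys.min()+150,ys.max()+150)
E
```

```text
{'fx': 297.3186396354542, 'fy': 297.3186396354542, 'cx': 255.76781545012042, 'cy': 191.36544652771457}
[0.51587625 0.4168043  0.08456659] [[ 1.    -0.029 -0.008  0.514]
 [ 0.03   0.967  0.253  0.485]
 [ 0.    -0.253  0.967  0.274]
 [ 0.     0.     0.     1.   ]]
tcp [255.3 217.4] grasp [255.3 227.8]
bar [[313.6, 249.1], [316.1, 225.9], [318.5, 201.2]]
bartop [[138.6, 194.7], [132.8, 194.5], [127.1, 194.3]] tcp [130.1 208. ]
131 164 173 197
126 137 193 197
```

The finger geometry agrees with the pictures but it got no purchase, so the finger backs probably slope. I'll turn the gripper 90° so the flat finger sides push.

Call:
{"method": "arm_command", "body": {"xyz": [[0,0,0.04],[0,0,0.08],[0.04,0.004,0.08],[0.08,0.004,0.08],[0.08,0.004,0.08],[0.08,0.004,0.08],[0.08,0.004,0.08],[0.08,0.004,0.08],[0.08,0.004,0.08],[0.08,0.004,0.08],[0.08,0.004,0.08],[0.08,0.004,0.08],[0.08,0.004,0.08],[0.08,0.004,0.08],[0.08,0.004,0.08],[0.08,0.004,0.08],[0.08,0.004,0.04],[0.08,0.004,0.01],[0.08,0.004,-0.011],[0.08,0.004,-0.011]], "rot": [[0,0,0],[0,0,0],[0,0,0],[0,0,0],[0,0,0.12],[0,0,0.24],[0,0,0.36],[0,0,0.48],[0,0,0.6],[0,0,0.72],[0,0,0.84],[0,0,0.96],[0,0,1.08],[0,0,1.2],[0,0,1.32],[0,0,1.571],[0,0,1.571],[0,0,1.571],[0,0,1.571],[0,0,1.571]]}}

```text
time: 8.95
ee_pos: [0.5932, 0.4188, 0.0677]
eef_rot: [-0.016, 1.0, -0.003, -0.003]
ft_force: [-1.0, -0.5, -1.5]
width: 0.0006
grip_force: 0.0
```

Call:
{"method": "arm_command", "body": {"xyz": [[-0.008,0,0],[-0.014,0,0],[-0.018,0,0],[-0.022,0,0],[-0.026,0,0],[-0.026,0,0]], "rot": [[0,0,0],[0,0,0],[0,0,0],[0,0,0],[0,0,0],[0,0,0]]}}

```text
time: 9.45
ee_pos: [0.569, 0.4216, 0.0748]
eef_rot: [-0.016, 1.0, 0.001, 0.0]
ft_force: [-0.2, 0.5, 0.3]
width: -0.0
grip_force: 0.0
```

```bash
python3 - <<'E'
from h import *
T,im=snap("wrist","w3.png"); find("bar_red","wrist",T); print(proj("wrist",T,r.read_state()["ee_pos"]))
T,im=snap("scene"); find("bar_red","scene",T)
E
```

```text
wrist spot bar_red 0.75 [0.5614 0.4088 0.083 ]
[256.4 219.3]
scene spot bar_red 0.72 [0.5558 0.4128 0.0819]
```

View pics/w3.png

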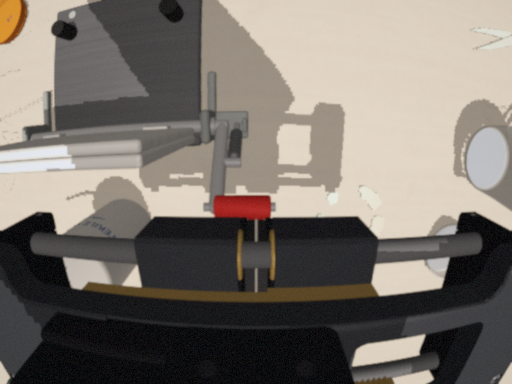

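The bar is at pixel (242,207) and the tip projects to (256,219), so it is just short of contact. I'll shift toward the bar middle and push in small steps.

Call:
{"method": "arm_command", "body": {"xyz": [[0,-0.005,0],[-0.004,-0.005,0],[-0.008,-0.005,0],[-0.012,-0.005,0],[-0.012,-0.005,0]], "rot": [[0,0,0],[0,0,0],[0,0,0],[0,0,0],[0,0,0]]}}

```text
time: 10.07
ee_pos: [0.5565, 0.4164, 0.0737]
eef_rot: [-0.016, 1.0, 0.0, -0.0]
ft_force: [-0.6, 0.1, 0.6]
width: 0.0004
grip_force: 0.0
```

Call:
{"method": "arm_command", "body": {"xyz": [[-0.004,0,0],[-0.008,0,0],[-0.012,0,0],[-0.012,0,0]], "rot": [[0,0,0],[0,0,0],[0,0,0],[0,0,0]]}}

```text
time: 10.4
ee_pos: [0.5446, 0.4164, 0.0737]
eef_rot: [-0.016, 1.0, 0.0, -0.0]
ft_force: [0.3, 0.2, 0.1]
width: 0.0002
grip_force: 0.0
```

```bash
python3 - <<'E'
from h import *
T,im=snap("wrist","w4.png"); find("bar_red","wrist",T); s=r.read_state(); print(s["ee_pos"],s["ft_force"],proj("wrist",T,s["ee_pos"]))
T,im=snap("scene"); find("bar_red","scene",T)
E
```

```text
[0.54552948 0.41607896 0.07381935] [ 0.45842384 -0.55120532  0.47051309] [256.8 219.8]
scene spot bar_red 0.59 [0.5574 0.4129 0.0823]
```

View pics/w4.png

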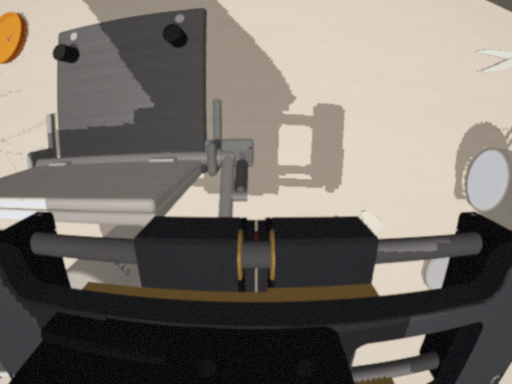

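```bash
python3 - <<'E'
from h import *
s=r.read_state(); p=s["ee_pos"]
T,im=snap("scene"); print("scene tcp",proj("scene",T,p),"bar",proj("scene",T,[.5585,.41,.083]),"hinge",proj("scene",T,[.508,.41,.034]))
a=cv2.resize(im[90:220,90:230,::-1],(400,371),interpolation=cv2.INTER_CUBIC)
T,im=snap("top"); print("top tcp",proj("top",T,p),"bar",proj("top",T,[.5585,.41,.083]))
b=cv2.resize(im[150:250,90:198,::-1],(400,371),interpolation=cv2.INTER_CUBIC)
cv2.imwrite("pics/s5.png",np.hstack([a,b]))
E
```

```text
scene tcp [170.5 147.6] bar [173.8 144.4] hinge [165.5 162. ]
top tcp [132.  198.7] bar [133.2 194.5]
```

View pics/s5.png

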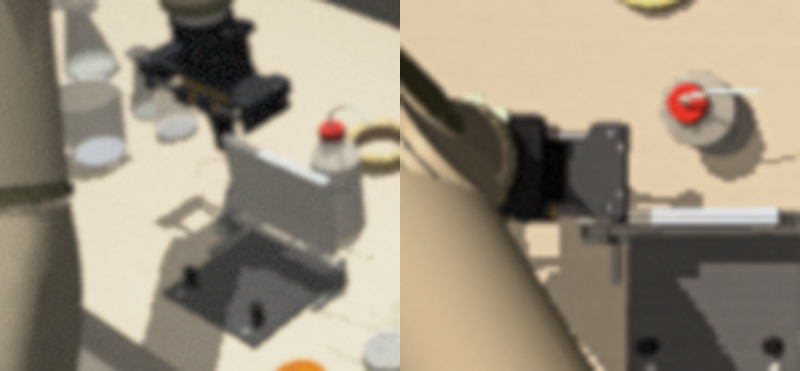

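Still no contact, so the tip must be passing over the roller. I'll back off and go deeper (the spring is near the hinge, not here), watching the force.

Call:
{"method": "arm_command", "body": {"xyz": [[0,0,0.03],[0,0,0.05],[0.03,0.002,0.05],[0.055,0.002,0.05],[0.055,0.002,0.05],[0.055,0.002,0.02],[0.055,0.002,-0.01],[0.055,0.002,-0.022],[0.055,0.002,-0.022],[0.055,0.002,-0.022]], "rot": [[0,0,0],[0,0,0],[0,0,0],[0,0,0],[0,0,0],[0,0,0],[0,0,0],[0,0,0],[0,0,0],[0,0,0]]}}

```text
time: 11.53
ee_pos: [0.6006, 0.4179, 0.0519]
eef_rot: [-0.016, 1.0, -0.0, -0.0]
ft_force: [0.1, -0.1, 0.6]
width: 0.0006
grip_force: 0.0
```

Call:
{"method": "arm_command", "body": {"xyz": [[-0.005,0,0],[-0.01,0,0],[-0.015,0,0],[-0.02,0,0],[-0.02,0,0]], "rot": [[0,0,0],[0,0,0],[0,0,0],[0,0,0],[0,0,0]]}}

```text
time: 11.95
ee_pos: [0.5795, 0.4188, 0.0526]
eef_rot: [-0.016, 1.0, 0.001, 0.0]
ft_force: [-0.2, 0.2, -0.1]
width: 0.0008
grip_force: 0.0
```

Call:
{"method": "arm_command", "body": {"xyz": [[-0.003,0,0],[-0.006,0,0],[-0.01,0,0],[-0.01,0,0]], "rot": [[0,0,0],[0,0,0],[0,0,0],[0,0,0]]}}

```text
time: 12.28
ee_pos: [0.5714, 0.4177, 0.0522]
eef_rot: [-0.015, 1.0, 0.0, 0.001]
ft_force: [4.2, 0.1, 0.5]
width: 0.0003
grip_force: 2.0
```

Contact at 4.2 N. I'll keep pushing through the dead point.

Call:
{"method": "arm_command", "body": {"xyz": [[-0.004,0,0.003],[-0.008,0,0.006],[-0.012,0,0.01],[-0.016,0,0.013],[-0.02,0,0.016],[-0.024,0,0.019],[-0.028,0,0.021],[-0.032,0,0.022],[-0.036,0,0.022],[-0.04,0,0.022],[-0.044,0,0.022],[-0.048,0,0.022],[-0.052,0,0.022],[-0.056,0,0.022],[-0.056,0,0.022],[-0.056,0,0.022]], "rot": [[0,0,0],[0,0,0],[0,0,0],[0,0,0],[0,0,0],[0,0,0],[0,0,0],[0,0,0],[0,0,0],[0,0,0],[0,0,0],[0,0,0],[0,0,0],[0,0,0],[0,0,0],[0,0,0]]}}

```text
time: 13.62
ee_pos: [0.5145, 0.418, 0.0737]
eef_rot: [-0.016, 1.0, 0.0, -0.0]
ft_force: [0.4, 1.0, 0.0]
width: 0.0005
grip_force: 0.0
```

Call:
{"method": "arm_command", "body": {"xyz": [[0,0,0.04],[0,0,0.08],[0,0,0.12],[0,0,0.14],[0,0,0.14]], "rot": [[0,0,0],[0,0,0],[0,0,0],[0,0,0],[0,0,0]]}}

```text
time: 14.03
ee_pos: [0.5169, 0.4194, 0.2203]
eef_rot: [-0.015, 1.0, 0.003, 0.004]
ft_force: [0.7, 0.8, -0.1]
width: 0.0006
grip_force: 0.0
```

```bash
python3 - <<'E'
from h import *
for c in ("scene","top","wrist"):
    T,im=snap(c,c+"6.png")
    for l in ("bar_red","stand_red","wash_bottle"): find(l,c,T)
    if c!="wrist": find("dish_0",c,T)
E
```

```text
scene spot bar_red 0.9 [0.4582 0.414  0.0828]
scene spot stand_red 0.97 [4.515e-01 2.909e-01 2.000e-04]
scene spot stand_red 0.72 [ 0.438  -0.3132  0.0441]
scene spot wash_bottle 0.8 [ 0.6109  0.2748 -0.0018]
scene spot dish_0 0.95 [ 0.4401 -0.3139  0.0489]
scene spot dish_0 0.86 [ 0.3776  0.0123 -0.0018]
scene spot dish_0 0.84 [ 0.4466 -0.2401  0.0521]
scene spot dish_0 0.69 [ 0.464   0.0863 -0.0032]
scene spot dish_0 0.64 [ 0.6344 -0.2057 -0.0018]
scene spot dish_0 0.55 [ 0.3735  0.1309 -0.0008]
scene spot dish_0 0.54 [ 0.4494 -0.2428  0.0379]
scene spot dish_0 0.5 [ 0.4405 -0.3121  0.0446]
top spot bar_red 0.92 [0.4574 0.4062 0.0852]
top spot bar_red 0.58 [ 0.4526 -0.2457  0.056 ]
top spot stand_red 0.93 [0.4499 0.2909 0.0018]
top spot wash_bottle 0.61 [ 6.112e-01  2.740e-01 -2.000e-04]
top spot dish_0 0.86 [ 0.4536 -0.2452  0.0558]
top spot dish_0 0.81 [0.4652 0.0838 0.001 ]
top spot dish_0 0.62 [0.3786 0.0104 0.0056]
top spot dish_0 0.6 [ 0.4602 -0.077   0.0008]
top spot dish_0 0.57 [0.3704 0.1316 0.0028]
top spot dish_0 0.56 [ 0.63   -0.202  -0.0022]
top spot dish_0 0.53 [ 0.4424 -0.315   0.0579]
wrist spot bar_red 0.93 [0.4581 0.4058 0.0849]
wrist spot stand_red 0.67 [ 0.4544  0.2897 -0.0053]
wrist spot stand_red 0.67 [ 0.5891 -0.0013  0.0043]
wrist spot wash_bottle 0.87 [ 0.6155  0.2781 -0.0007]
```

The red step is down (bar now at x≈0.458, z≈0.084), and the bottle hasn't moved. Next is the first bench dish.

Call:
{"method": "arm_command", "body": {"xyz": [[-0.052,-0.335,-0.08],[-0.052,-0.335,-0.08],[-0.052,-0.335,-0.08],[-0.052,-0.335,-0.08],[-0.052,-0.335,-0.08],[-0.052,-0.335,-0.08],[-0.052,-0.335,-0.08],[-0.052,-0.335,-0.08],[-0.052,-0.335,-0.08],[-0.052,-0.335,-0.08],[-0.052,-0.335,-0.08],[-0.052,-0.335,-0.08],[-0.052,-0.335,-0.08]], "rot": [[0,0,0],[0,0,0],[0,0,0],[0,0,0],[0,0,0],[0,0,0],[0,0,0],[0,0,0],[0,0,0],[0,0,0],[0,0,0],[0,0,0],[0,0,0]], "grip": 0.9}}

```text
time: 15.82
ee_pos: [0.463, 0.0845, 0.134]
eef_rot: [-0.017, 1.0, 0.0, 0.0]
ft_force: [0.2, 0.5, 1.0]
width: 0.0759
grip_force: 0.0
```

```bash
python3 - <<'E'
from h import *
s=r.read_state(); print(s["ee_pos"],s["width"],s["joint_positions"])
T,im=snap("wrist","w7.png"); find("dish_0","wrist",T)
E
```

```text
[0.4630296  0.0844622  0.13400884] 0.07591280341765001 [-0.43421792  0.03353146  0.16047542  1.94449485 -0.00614801  1.16330766
  1.33274324]
wrist spot dish_0 0.97 [0.3731 0.1253 0.0007]
wrist spot dish_0 0.82 [ 0.4504 -0.246   0.0396]
wrist spot dish_0 0.71 [ 0.465   0.0871 -0.0012]
wrist spot dish_0 0.7 [ 0.4582 -0.0809  0.004 ]
wrist spot dish_0 0.65 [0.3753 0.01   0.0018]
```

View pics/w7.png

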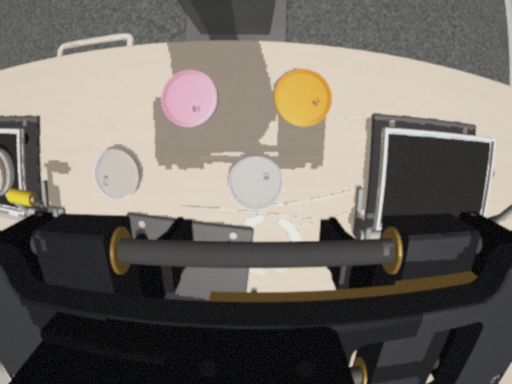

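The red step is clearly down at right, and the target pale dish (255,182) is centred under the gripper. Pink and orange are at (190,98) and (303,97). Descending to grip.

Call:
{"method": "arm_command", "body": {"xyz": [[0.001,0.001,-0.03],[0.001,0.001,-0.06],[0.001,0.001,-0.09],[0.001,0.001,-0.115],[0.001,0.001,-0.125],[0.001,0.001,-0.13],[0.001,0.001,-0.13],[0.001,0.001,-0.13]], "rot": [[0,0,0],[0,0,0],[0,0,0],[0,0,0],[0,0,0],[0,0,0],[0,0,0],[0,0,0]]}}

```text
time: 16.58
ee_pos: [0.4646, 0.0844, 0.0048]
eef_rot: [-0.016, 1.0, 0.0, 0.001]
ft_force: [-0.3, 0.5, -0.6]
width: 0.0782
grip_force: 0.0
```

Call:
{"method": "arm_command", "body": {"xyz": [[0,0,0],[0,0,0],[0,0,0],[0,0,0],[0,0,0],[0,0,0],[0,0,0],[0,0,0]], "rot": [[0,0,0],[0,0,0],[0,0,0],[0,0,0],[0,0,0],[0,0,0],[0,0,0],[0,0,0]], "grip": 0, "squeeze": 15}}

```text
time: 17.25
ee_pos: [0.4637, 0.0839, 0.0037]
eef_rot: [-0.016, 1.0, 0.0, -0.0]
ft_force: [-0.5, 0.4, -0.4]
width: 0.0326
grip_force: 0.0
```

The fingers closed above the dish: the real tips sit higher than the reported TCP, as the lever pushes also showed. I'll reopen and descend gently, watching the force.

Call:
{"method": "arm_command", "body": {"xyz": [[0,0,0.01],[0,0,0.01],[0,0,0.01],[0,0,0.01],[0,0,0.01],[0,0,0.01],[0,0,0.01],[0,0,0],[0,0,-0.004],[0,0,-0.008],[0,0,-0.01],[0,0,-0.01],[0,0,-0.01]], "rot": [[0,0,0],[0,0,0],[0,0,0],[0,0,0],[0,0,0],[0,0,0],[0,0,0],[0,0,0],[0,0,0],[0,0,0],[0,0,0],[0,0,0],[0,0,0]], "grip": 0.9}}

```text
time: 18.33
ee_pos: [0.4636, 0.0839, -0.0065]
eef_rot: [-0.016, 1.0, -0.0, -0.0]
ft_force: [0.1, 0.2, -0.1]
width: 0.0782
grip_force: 0.0
```

```bash
python3 - <<'E'
from h import *
s=r.read_state(); print(s["ee_pos"],s["ft_force"],s["width"])
T,im=snap("wrist"); find("dish_0","wrist",T)
T,im=snap("scene"); find("dish_0","scene",T); find("film_flask","scene",T)
print(proj("scene",T,s["ee_pos"]))
cv2.imwrite("pics/s8.png",cv2.resize(im[140:260,170:320,::-1],(750,600),interpolation=cv2.INTER_CUBIC))
E
```

```text
[ 0.46360595  0.08388035 -0.00648319] [ 0.14567393  0.15420677 -0.12839529] 0.0782129646823253
wrist spot dish_0 0.95 [ 0.4607 -0.0802  0.0019]
wrist spot dish_0 0.87 [ 0.376   0.1274 -0.0026]
wrist spot dish_0 0.72 [ 0.4657  0.0839 -0.0008]
wrist spot dish_0 0.58 [ 3.748e-01  1.270e-02 -3.000e-04]
scene spot dish_0 0.95 [ 0.4501 -0.2465  0.0494]
scene spot dish_0 0.89 [ 0.441  -0.3142  0.0476]
scene spot dish_0 0.88 [ 0.3817  0.0128 -0.0004]
scene spot dish_0 0.84 [ 0.3702  0.1332 -0.0012]
scene spot dish_0 0.53 [ 0.4476 -0.2451  0.04  ]
scene spot dish_0 0.53 [ 0.4557 -0.0751 -0.0033]
scene spot dish_0 0.52 [4.645e-01 8.740e-02 3.000e-04]
scene spot dish_0 0.52 [ 0.6329 -0.2069 -0.0044]
scene spot dish_0 0.42 [ 0.4406 -0.3157  0.0455]
scene spot film_flask 0.67 [ 0.743  -0.0277  0.0032]
scene spot film_flask 0.43 [ 0.4563 -0.0792 -0.005 ]
[226.  216.4]
```

View pics/s8.png

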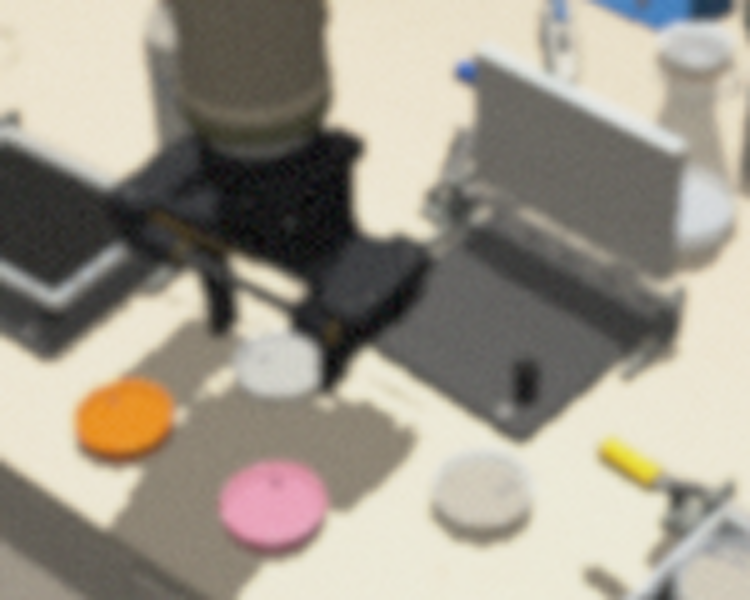

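The visible tips, crop (220,330) and (330,388), sit about 16 mm above the reported TCP, so I go further down with a force check.

Call:
{"method": "arm_command", "body": {"xyz": [[0,0,-0.002],[0,0,-0.004],[0,0,-0.006],[0,0,-0.008],[0,0,-0.008]], "rot": [[0,0,0],[0,0,0],[0,0,0],[0,0,0],[0,0,0]]}}

```text
time: 19.0
ee_pos: [0.4633, 0.0838, -0.0148]
eef_rot: [-0.016, 1.0, -0.0, -0.0]
ft_force: [0.1, -0.2, 0.2]
width: 0.0783
grip_force: 0.0
```

Call:
{"method": "arm_command", "body": {"xyz": [[0,0,0],[0,0,0],[0,0,0],[0,0,0],[0,0,0],[0,0,0]], "rot": [[0,0,0],[0,0,0],[0,0,0],[0,0,0],[0,0,0],[0,0,0]], "grip": 0}}

```text
time: 19.5
ee_pos: [0.4638, 0.084, -0.0143]
eef_rot: [-0.016, 1.0, 0.0, 0.0]
ft_force: [0.2, 0.8, 0.1]
width: 0.0555
grip_force: 15.0
```

Gripped at 15 N. Lifting and carrying it to the red step's left place, turning so the fingers lie along the stand's x.

Call:
{"method": "arm_command", "body": {"xyz": [[0,0,0.03],[0,0,0.07],[0,0,0.11],[0,0,0.14],[-0.017,0.03,0.14],[-0.017,0.06,0.14],[-0.017,0.09,0.14],[-0.017,0.12,0.14],[-0.017,0.15,0.14],[-0.017,0.18,0.14],[-0.017,0.21,0.14],[-0.017,0.243,0.14],[-0.017,0.243,0.14],[-0.017,0.243,0.14],[-0.017,0.243,0.14],[-0.017,0.243,0.14],[-0.017,0.243,0.14],[-0.017,0.243,0.14],[-0.017,0.243,0.14],[-0.017,0.243,0.14]], "rot": [[0,0,0],[0,0,0],[0,0,0],[0,0,0],[0,0,-0.12],[0,0,-0.24],[0,0,-0.36],[0,0,-0.48],[0,0,-0.6],[0,0,-0.72],[0,0,-0.84],[0,0,-0.96],[0,0,-1.08],[0,0,-1.2],[0,0,-1.32],[0,0,-1.44],[0,0,-1.567],[0,0,-1.567],[0,0,-1.567],[0,0,-1.567]], "squeeze": 20}}

```text
time: 21.17
ee_pos: [0.4466, 0.3269, 0.1256]
eef_rot: [0.693, 0.721, -0.0, 0.0]
ft_force: [0.5, -0.1, -0.1]
width: 0.0551
grip_force: 20.0
```

```bash
python3 - <<'E'
from h import *
s=r.read_state(); print(s["ee_pos"],s["ft_force"],s["width"],s["grip_force"])
T,im=snap("wrist"); find("dish_0","wrist",T); find("stand_red","wrist",T); find("bar_red","wrist",T)
T,im=snap("top"); find("dish_0","top",T);find("stand_red","top",T)
E
```

```text
[0.44660764 0.32687779 0.12559073] [ 0.46836516 -0.05272676 -0.12052516] 0.05505223609074048 20.000042617321014
wrist spot dish_0 0.82 [0.4445 0.3207 0.1393]
wrist spot bar_red 0.94 [0.4601 0.4051 0.084 ]
top spot dish_0 0.8 [0.3801 0.0134 0.0042]
top spot dish_0 0.78 [ 0.4534 -0.2429  0.0553]
top spot dish_0 0.73 [0.3687 0.1296 0.0026]
top spot dish_0 0.72 [ 0.4434 -0.3161  0.058 ]
top spot dish_0 0.67 [ 6.294e-01 -2.008e-01  4.000e-04]
top spot dish_0 0.66 [ 0.4626 -0.077   0.0041]
top spot dish_0 0.57 [0.4431 0.3181 0.1394]
top spot stand_red 0.9 [0.45   0.2921 0.0042]
top spot stand_red 0.48 [0.5808 0.003  0.0007]
```

Call:
{"method": "arm_command", "body": {"xyz": [[0.001,0.006,-0.03],[0.001,0.006,-0.06],[0.001,0.006,-0.08],[0.001,0.006,-0.09],[0.001,0.006,-0.095],[0.001,0.006,-0.098],[0.001,0.006,-0.098],[0.001,0.006,-0.098]], "rot": [[0,0,0],[0,0,0],[0,0,0],[0,0,0],[0,0,0],[0,0,0],[0,0,0],[0,0,0]]}}

```text
time: 22.18
ee_pos: [0.4484, 0.3334, 0.0288]
eef_rot: [0.695, 0.719, 0.001, 0.0]
ft_force: [0.4, 0.8, 0.2]
width: 0.0548
grip_force: 20.0
```

```bash
python3 - <<'E'
from h import *
s=r.read_state(); print(s["ee_pos"],s["ft_force"],s["width"],s["grip_force"])
T,im=snap("wrist","w9.png"); find("dish_0","wrist",T)
E
```

```text
[0.44835889 0.33344264 0.02884697] [0.37398109 0.78516253 0.15705879] 0.05477447841467396 19.999950528144836
wrist spot dish_0 0.87 [0.4472 0.3313 0.0448]
```

View pics/w9.png

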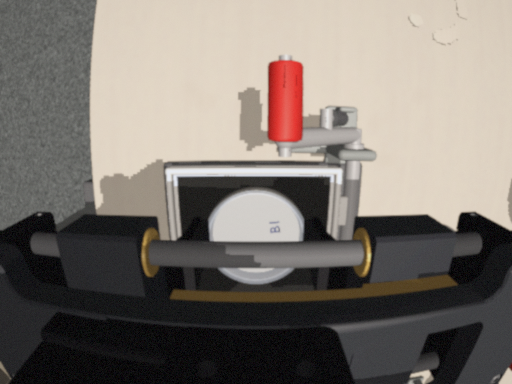

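The dish is inside the rim (centre pixel 256,236), about level and centred. I'll lower the last few mm and release with a limited opening.

Call:
{"method": "arm_command", "body": {"xyz": [[0,-0.001,-0.001],[0,-0.001,-0.002],[0,-0.001,-0.003],[0,-0.001,-0.003]], "rot": [[0,0,0],[0,0,0],[0,0,0],[0,0,0]]}}

```text
time: 22.62
ee_pos: [0.448, 0.332, 0.0254]
eef_rot: [0.695, 0.719, 0.0, 0.0]
ft_force: [-1.2, -2.1, 6.6]
width: 0.0551
grip_force: 20.0
```

Call:
{"method": "arm_command", "body": {"xyz": [[0,0,0],[0,0,0],[0,0,0],[0,0,0],[0,0,0.02],[0,0,0.05],[0,0,0.09],[0,0,0.11],[0,0,0.11]], "rot": [[0,0,0],[0,0,0],[0,0,0],[0,0,0],[0,0,0],[0,0,0],[0,0,0],[0,0,0],[0,0,0]], "grip": 0.75}}

```text
time: 23.37
ee_pos: [0.4499, 0.3338, 0.14]
eef_rot: [0.695, 0.719, 0.004, 0.0]
ft_force: [0.7, 0.1, 0.6]
width: 0.0651
grip_force: 0.0
```

```bash
python3 - <<'E'
from h import *
s=r.read_state(); print(s["ee_pos"],s["ft_force"],s["width"],s["grip_force"])
for c in ("wrist","top"):
    T,im=snap(c); find("dish_0",c,T)
E
```

```text
[0.44993258 0.33375095 0.13999398] [0.7093069  0.06450654 0.61445762] 0.0651205856004735 0.0
wrist spot dish_0 0.84 [0.4454 0.3289 0.0401]
top spot dish_0 0.81 [ 0.629  -0.2045 -0.0012]
top spot dish_0 0.79 [0.4466 0.3264 0.0396]
top spot dish_0 0.68 [ 0.4531 -0.2433  0.0575]
top spot dish_0 0.66 [ 0.4442 -0.3141  0.0571]
top spot dish_0 0.62 [ 0.4608 -0.0775  0.0029]
top spot dish_0 0.55 [0.3676 0.1319 0.0035]
top spot dish_0 0.52 [0.3794 0.0128 0.0061]
```

Dish 1 is placed at (0.446, 0.328, 0.040). Now the second bench dish, with the gripper turned −30° to clear the blue foot and the yellow bar.

Call:
{"method": "arm_command", "body": {"xyz": [[0.0,-0.03,0.0],[0.013,-0.07,0],[0.013,-0.11,0],[0.013,-0.15,0],[0.013,-0.19,0],[0.013,-0.23,0],[0.013,-0.27,0],[0.013,-0.31,0],[0.013,-0.35,0],[0.013,-0.39,0],[0.013,-0.405,0],[0.013,-0.405,0],[0.013,-0.405,0],[0.013,-0.405,0]], "rot": [[0,0,0],[0,0,-0.1],[0,0,-0.2],[0,0,-0.3],[0,0,-0.4],[0,0,-0.5],[0,0,-0.56],[0,0,-0.56],[0,0,-0.56],[0,0,-0.56],[0,0,-0.56],[0,0,-0.56],[0,0,-0.56],[0,0,-0.56]], "grip": 0.9}}

```text
time: 24.73
ee_pos: [0.4603, -0.0719, 0.1339]
eef_rot: [0.866, 0.5, -0.001, -0.0]
ft_force: [0.3, -0.0, 0.3]
width: 0.0784
grip_force: 0.0
```

```bash
python3 - <<'E'
from h import *
s=r.read_state(); print(s["ee_pos"],s["eef_rot"],s["width"])
T,im=snap("wrist"); find("dish_0","wrist",T); find("stand_blue","wrist",T); find("stand_yellow","wrist",T); find("bar_yellow","wrist",T)
E
```

```text
[ 0.46027938 -0.07187427  0.13387098] [ 8.66049536e-01  4.99957662e-01 -6.33847670e-04 -3.68944100e-04] 0.07838635540331831
wrist spot dish_0 0.75 [ 0.6312 -0.2105 -0.0019]
wrist spot dish_0 0.63 [ 0.3716  0.0109 -0.0004]
wrist spot dish_0 0.57 [0.3735 0.1255 0.0035]
wrist spot dish_0 0.56 [ 0.4598 -0.0814  0.0014]
wrist spot stand_blue 0.95 [ 0.5852 -0.0013  0.0026]
wrist spot bar_yellow 0.7 [ 0.4721 -0.1641  0.0841]
```

Call:
{"method": "arm_command", "body": {"xyz": [[0.001,-0.002,-0.03],[0.001,-0.002,-0.07],[0.001,-0.002,-0.11],[0.001,-0.002,-0.135],[0.001,-0.002,-0.144],[0.001,-0.002,-0.149],[0.001,-0.002,-0.149],[0.001,-0.002,-0.149]], "rot": [[0,0,0],[0,0,0],[0,0,0],[0,0,0],[0,0,0],[0,0,0],[0,0,0],[0,0,0]]}}

```text
time: 25.65
ee_pos: [0.4629, -0.075, -0.013]
eef_rot: [0.866, 0.499, 0.001, 0.0]
ft_force: [0.2, -0.5, 0.3]
width: 0.078
grip_force: 0.0
```

Call:
{"method": "arm_command", "body": {"xyz": [[0,0,0],[0,0,0],[0,0,0],[0,0,0],[0,0,0],[0,0,0],[0,0,0]], "rot": [[0,0,0],[0,0,0],[0,0,0],[0,0,0],[0,0,0],[0,0,0],[0,0,0]], "grip": 0}}

```text
time: 26.23
ee_pos: [0.4629, -0.0748, -0.013]
eef_rot: [0.866, 0.499, 0.001, 0.0]
ft_force: [-3.4, 2.5, 15.6]
width: 0.0397
grip_force: 7.6
```

The grip is wrong (width 40 mm with an upward force). I'll open, rise and look.

Call:
{"method": "arm_command", "body": {"xyz": [[0,0,0.005],[0,0,0.005],[0,0,0.005],[0,0,0.005],[0,0,0.03],[0,0,0.07],[0,0,0.11],[0,0,0.149],[0,0,0.149]], "rot": [[0,0,0],[0,0,0],[0,0,0],[0,0,0],[0,0,0],[0,0,0],[0,0,0],[0,0,0],[0,0,0]], "grip": 0.9}}

```text
time: 26.98
ee_pos: [0.4654, -0.0755, 0.1414]
eef_rot: [0.867, 0.499, 0.005, 0.002]
ft_force: [0.9, 0.4, -0.1]
width: 0.0776
grip_force: 0.0
```

```bash
python3 - <<'E'
from h import *
s=r.read_state(); print(s["ee_pos"],s["width"],s["ft_force"])
T,im=snap("wrist","w10.png"); find("dish_0","wrist",T)
print("tcp",proj("wrist",T,s["ee_pos"]),"dish",proj("wrist",T,[.4595,-.078,.01]))
T,im=snap("top"); find("dish_0","top",T)
T,im=snap("scene"); find("dish_0","scene",T)
E
```

```text
[ 0.46537279 -0.07545548  0.14144832] 0.0776224102446665 [ 0.88027765  0.37442126 -0.08312564]
wrist spot dish_0 0.97 [ 6.340e-01 -2.094e-01 -4.000e-04]
wrist spot dish_0 0.82 [0.3739 0.1272 0.0023]
wrist spot dish_0 0.75 [0.378  0.0141 0.0026]
wrist spot dish_0 0.59 [ 0.4586 -0.0804  0.0018]
tcp [254.6 217.9] dish [250.6 182.7]
top spot dish_0 0.86 [ 0.4444 -0.3175  0.0575]
top spot dish_0 0.74 [0.4468 0.3264 0.0414]
top spot dish_0 0.7 [0.3793 0.0159 0.0041]
top spot dish_0 0.58 [ 6.302e-01 -2.042e-01 -1.000e-04]
top spot dish_0 0.55 [0.3695 0.131  0.0026]
top spot dish_0 0.51 [ 0.4522 -0.245   0.0595]
scene spot dish_0 0.86 [ 3.789e-01  1.420e-02 -3.000e-04]
scene spot dish_0 0.8 [ 0.4568 -0.0753 -0.0056]
scene spot dish_0 0.77 [ 0.4507 -0.2463  0.0512]
scene spot dish_0 0.72 [ 0.37    0.1296 -0.004 ]
scene spot dish_0 0.67 [ 0.6332 -0.2034 -0.0015]
scene spot dish_0 0.62 [ 0.4488 -0.2438  0.0398]
scene spot dish_0 0.6 [ 0.4411 -0.3147  0.0487]
scene spot dish_0 0.51 [ 0.4409 -0.3138  0.0399]
scene spot dish_0 0.51 [0.4468 0.3301 0.0401]
```

View pics/w10.png

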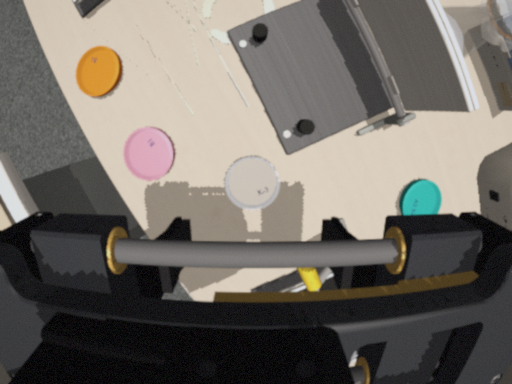

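The dish (252,182) is still centred between the fingers (inner edges about 190 and 320), so the tips were simply a little too high and slid over its top edge. Going deeper in steps.

Call:
{"method": "arm_command", "body": {"xyz": [[-0.002,0,-0.03],[-0.002,0,-0.07],[-0.002,0,-0.11],[-0.002,0,-0.135],[-0.002,0,-0.147],[-0.002,0,-0.152],[-0.002,0,-0.155],[-0.002,0,-0.155]], "rot": [[0,0,0],[0,0,0],[0,0,0],[0,0,0],[0,0,0],[0,0,0],[0,0,0],[0,0,0]]}}

```text
time: 27.95
ee_pos: [0.4595, -0.0752, -0.0206]
eef_rot: [0.866, 0.499, -0.0, -0.0]
ft_force: [0.9, -0.4, -0.4]
width: 0.0788
grip_force: 0.0
```

Call:
{"method": "arm_command", "body": {"xyz": [[0,0,-0.001],[0,0,-0.002],[0,0,-0.002]], "rot": [[0,0,0],[0,0,0],[0,0,0]]}}

```text
time: 28.2
ee_pos: [0.4602, -0.075, -0.0217]
eef_rot: [0.866, 0.499, 0.001, 0.0]
ft_force: [-0.2, 0.5, -0.9]
width: 0.0782
grip_force: 0.0
```

Call:
{"method": "arm_command", "body": {"xyz": [[0,0,0],[0,0,0],[0,0,0],[0,0,0],[0,0,0],[0,0,0]], "rot": [[0,0,0],[0,0,0],[0,0,0],[0,0,0],[0,0,0],[0,0,0]], "grip": 0, "squeeze": 20}}

```text
time: 28.7
ee_pos: [0.4598, -0.0751, -0.0222]
eef_rot: [0.866, 0.499, 0.0, 0.0]
ft_force: [0.2, 1.0, 2.3]
width: 0.0568
grip_force: 20.0
```

Good grip now (57 mm, 20 N). Carrying it to the right place on the red step.

Call:
{"method": "arm_command", "body": {"xyz": [[0,0,0.03],[0,0,0.07],[0,0,0.11],[0,0,0.15],[-0.01,0.03,0.15],[-0.01,0.07,0.15],[-0.01,0.11,0.15],[-0.01,0.15,0.15],[-0.01,0.19,0.15],[-0.01,0.23,0.15],[-0.01,0.27,0.15],[-0.01,0.31,0.15],[-0.01,0.334,0.15],[-0.01,0.334,0.15],[-0.01,0.334,0.15],[-0.01,0.334,0.15]], "rot": [[0,0,0],[0,0,0],[0,0,0],[0,0,0],[0,0,0.1],[0,0,0.2],[0,0,0.3],[0,0,0.4],[0,0,0.5],[0,0,0.56],[0,0,0.56],[0,0,0.56],[0,0,0.56],[0,0,0.56],[0,0,0.56],[0,0,0.56]]}}

```text
time: 30.03
ee_pos: [0.4498, 0.258, 0.1274]
eef_rot: [0.695, 0.719, -0.0, 0.0]
ft_force: [0.4, -0.6, 0.4]
width: 0.057
grip_force: 20.0
```

```bash
python3 - <<'E'
from h import *
s=r.read_state(); print(s["ee_pos"],s["eef_rot"],s["width"],s["grip_force"])
for c in ("wrist","top"):
    T,im=snap(c); find("dish_0",c,T); find("wash_bottle",c,T)
E
```

```text
[0.44975303 0.25798849 0.12738475] [ 6.94863392e-01  7.19141616e-01 -4.12091445e-04  1.81164273e-04] 0.05695124306018051 19.999794960021973
wrist spot dish_0 0.84 [0.4484 0.2549 0.1533]
wrist spot dish_0 0.73 [0.4462 0.328  0.0402]
wrist spot dish_0 0.54 [0.3736 0.1265 0.0006]
wrist spot wash_bottle 0.6 [ 0.611   0.2733 -0.0019]
wrist spot wash_bottle 0.23 [0.4609 0.405  0.084 ]
top spot dish_0 0.86 [0.3778 0.0115 0.0047]
top spot dish_0 0.75 [ 0.6337 -0.205  -0.0008]
top spot dish_0 0.53 [ 0.4431 -0.3141  0.0552]
top spot dish_0 0.53 [ 0.4508 -0.2439  0.0569]
top spot dish_0 0.53 [0.3696 0.1296 0.002 ]
top spot wash_bottle 0.78 [6.085e-01 2.748e-01 3.000e-04]
```

Call:
{"method": "arm_command", "body": {"xyz": [[0.001,0,-0.03],[0.001,0,-0.06],[0.001,0,-0.085],[0.001,0,-0.098],[0.001,0,-0.104],[0.001,0,-0.106],[0.001,0,-0.107],[0.001,0,-0.108]], "rot": [[0,0,0],[0,0,0],[0,0,0],[0,0,0],[0,0,0],[0,0,0],[0,0,0],[0,0,0]]}}

```text
time: 31.0
ee_pos: [0.4515, 0.2594, 0.0208]
eef_rot: [0.695, 0.719, 0.001, 0.0]
ft_force: [-0.6, 0.3, 0.4]
width: 0.0567
grip_force: 20.0
```

Call:
{"method": "arm_command", "body": {"xyz": [[0,0,-0.001],[0,0,-0.002],[0,0,-0.002]], "rot": [[0,0,0],[0,0,0],[0,0,0]]}}

```text
time: 31.25
ee_pos: [0.4509, 0.2591, 0.018]
eef_rot: [0.695, 0.719, 0.0, 0.0]
ft_force: [0.4, -0.1, 0.1]
width: 0.0568
grip_force: 20.0
```

Call:
{"method": "arm_command", "body": {"xyz": [[0,0,-0.0015],[0,0,-0.0015]], "rot": [[0,0,0],[0,0,0]]}}

```text
time: 31.42
ee_pos: [0.451, 0.2592, 0.0175]
eef_rot: [0.695, 0.719, 0.0, -0.0]
ft_force: [-3.8, -2.6, 12.5]
width: 0.0566
grip_force: 20.0
```

Call:
{"method": "arm_command", "body": {"xyz": [[0,0,0],[0,0,0],[0,0,0],[0,0,0],[0,0,0.02],[0,0,0.05],[0,0,0.09],[0,0,0.12],[0,0,0.12]], "rot": [[0,0,0],[0,0,0],[0,0,0],[0,0,0],[0,0,0],[0,0,0],[0,0,0],[0,0,0],[0,0,0]], "grip": 0.75}}

```text
time: 32.17
ee_pos: [0.4536, 0.2608, 0.1425]
eef_rot: [0.695, 0.719, 0.005, 0.001]
ft_force: [1.0, -0.1, 0.8]
width: 0.0649
grip_force: 0.0
```

```bash
python3 - <<'E'
from h import *
s=r.read_state(); print(s["ee_pos"],s["width"])
for c in ("wrist",):
    T,im=snap(c); find("dish_0",c,T)
E
```

```text
[0.45358482 0.26078034 0.14254027] 0.06490667510470179
wrist spot dish_0 0.91 [0.4495 0.2547 0.0425]
wrist spot dish_0 0.75 [0.3737 0.1276 0.0007]
wrist spot dish_0 0.67 [0.4452 0.3304 0.0406]
```

Call:
{"method": "arm_command", "body": {"xyz": [[0.002,-0.04,0.01],[0.002,-0.08,0.01],[0.002,-0.12,0.01],[0.002,-0.16,0.01],[0.002,-0.2,0.01],[0.002,-0.24,0.01],[0.002,-0.28,0.01],[0.002,-0.32,0.01],[0.002,-0.36,0.01],[0.002,-0.4,0.01],[0.002,-0.44,0.01],[0.002,-0.48,0.01],[0.002,-0.5,0.01],[0.002,-0.5,0.01],[0.002,-0.5,0.01],[0.002,-0.5,0.01]], "rot": [[0,0,0],[0,0,-0.05],[0,0,-0.1],[0,0,-0.118],[0,0,-0.118],[0,0,-0.118],[0,0,-0.118],[0,0,-0.118],[0,0,-0.118],[0,0,-0.118],[0,0,-0.118],[0,0,-0.118],[0,0,-0.118],[0,0,-0.118],[0,0,-0.118],[0,0,-0.118]], "grip": 0.85}}

```text
time: 33.6
ee_pos: [0.4522, -0.2401, 0.1451]
eef_rot: [0.736, 0.677, -0.001, -0.001]
ft_force: [-0.0, 1.0, 0.2]
width: 0.0738
grip_force: 0.0
```

```bash
python3 - <<'E'
from h import *
s=r.read_state(); print(s["ee_pos"],s["eef_rot"],s["width"],s["joint_positions"])
T,im=snap("wrist","w11.png")
for l in ("dish_0","stand_yellow","bar_yellow"): find(l,"wrist",T)
E
```

```text
[ 0.45222351 -0.24011697  0.14507458] [ 7.35653663e-01  6.77357139e-01 -5.22706341e-04 -8.49332004e-04] 0.07382761417128113 [-0.22563605  0.125127    0.67807461  1.85332119 -0.08392848  1.19380361
  0.39725331]
wrist spot dish_0 0.82 [ 0.4403 -0.3095  0.0532]
wrist spot dish_0 0.73 [ 0.452  -0.2453  0.0586]
wrist spot dish_0 0.69 [ 0.6321 -0.2093 -0.0011]
wrist spot bar_yellow 0.89 [ 0.4708 -0.1661  0.0856]
```

View pics/w11.png

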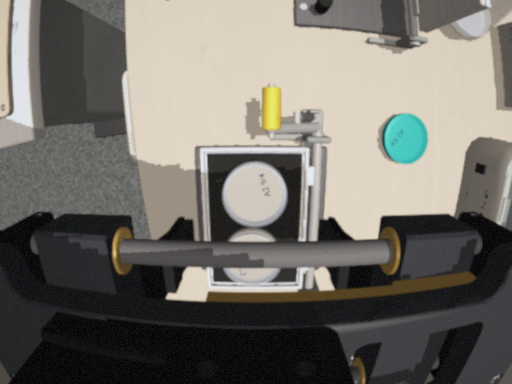

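Dish 2 is seated at (0.4495, 0.2547). The yellow step carries two stacks at pixels (255,193) and (251,257), with the bar at (272,108). Gripping the top dish of the near stack.

Call:
{"method": "arm_command", "body": {"xyz": [[0.001,-0.001,-0.03],[0.001,-0.001,-0.06],[0.001,-0.001,-0.09],[0.001,-0.001,-0.105],[0.001,-0.001,-0.11],[0.001,-0.001,-0.112],[0.001,-0.001,-0.112]], "rot": [[0,0,0],[0,0,0],[0,0,0],[0,0,0],[0,0,0],[0,0,0],[0,0,0]]}}

```text
time: 34.38
ee_pos: [0.4542, -0.2419, 0.0347]
eef_rot: [0.736, 0.677, 0.0, 0.0]
ft_force: [-0.0, 0.1, -0.2]
width: 0.0737
grip_force: 0.0
```

Call:
{"method": "arm_command", "body": {"xyz": [[0,0,0],[0,0,0],[0,0,0],[0,0,0],[0,0,0],[0,0,0]], "rot": [[0,0,0],[0,0,0],[0,0,0],[0,0,0],[0,0,0],[0,0,0]], "grip": 0, "squeeze": 20}}

```text
time: 34.88
ee_pos: [0.4542, -0.2422, 0.0348]
eef_rot: [0.736, 0.677, 0.0, 0.0]
ft_force: [-1.5, 0.6, 5.5]
width: 0.0566
grip_force: 20.0
```

Call:
{"method": "arm_command", "body": {"xyz": [[0,0,0.02],[0,0,0.06],[0,0,0.1],[-0.006,0.04,0.11],[-0.006,0.08,0.11],[-0.006,0.12,0.11],[-0.006,0.16,0.11],[-0.006,0.2,0.11],[-0.006,0.24,0.11],[-0.006,0.28,0.11],[-0.006,0.32,0.11],[-0.006,0.36,0.11],[-0.006,0.4,0.11],[-0.006,0.44,0.11],[-0.006,0.48,0.11],[-0.006,0.52,0.11],[-0.006,0.55,0.11],[-0.006,0.575,0.11],[-0.006,0.575,0.11],[-0.006,0.575,0.11]], "rot": [[0,0,0],[0,0,0],[0,0,0],[0,0,0],[0,0,0.02],[0,0,0.04],[0,0,0.06],[0,0,0.08],[0,0,0.1],[0,0,0.118],[0,0,0.118],[0,0,0.118],[0,0,0.118],[0,0,0.118],[0,0,0.118],[0,0,0.118],[0,0,0.118],[0,0,0.118],[0,0,0.118],[0,0,0.118]]}}

```text
time: 36.55
ee_pos: [0.4471, 0.334, 0.1436]
eef_rot: [0.694, 0.72, -0.0, 0.0]
ft_force: [0.4, -0.9, -0.3]
width: 0.0563
grip_force: 20.0
```

```bash
python3 - <<'E'
from h import *
s=r.read_state(); print(s["ee_pos"],s["eef_rot"],s["width"],s["grip_force"])
for c in ("wrist","top"):
    T,im=snap(c); find("dish_0",c,T)
E
```

```text
[0.44707828 0.33397237 0.14361885] [ 6.93740983e-01  7.20224454e-01 -4.28482751e-04  3.58849239e-05] 0.05627535595095224 19.99975025653839
wrist spot dish_0 0.84 [0.4434 0.3302 0.0408]
wrist spot dish_0 0.6 [0.4487 0.3339 0.1677]
top spot dish_0 0.84 [0.38   0.0123 0.0033]
top spot dish_0 0.8 [ 0.4506 -0.245   0.0428]
top spot dish_0 0.75 [0.4531 0.256  0.0403]
top spot dish_0 0.69 [ 0.4418 -0.3147  0.0566]
top spot dish_0 0.69 [0.4477 0.3272 0.1653]
top spot dish_0 0.6 [ 6.282e-01 -2.014e-01  4.000e-04]
top spot dish_0 0.59 [0.3682 0.132  0.004 ]
top spot dish_0 0.45 [0.4459 0.3252 0.0397]
top spot dish_0 0.42 [ 0.7458 -0.0294 -0.0037]
```

Call:
{"method": "arm_command", "body": {"xyz": [[-0.001,-0.002,-0.03],[-0.001,-0.002,-0.06],[-0.001,-0.002,-0.085],[-0.001,-0.002,-0.097],[-0.001,-0.002,-0.103],[-0.001,-0.002,-0.105],[-0.001,-0.002,-0.106],[-0.001,-0.002,-0.106]], "rot": [[0,0,0],[0,0,0],[0,0,0],[0,0,0],[0,0,0],[0,0,0],[0,0,0],[0,0,0]]}}

```text
time: 37.42
ee_pos: [0.4475, 0.3314, 0.0394]
eef_rot: [0.695, 0.719, 0.001, 0.0]
ft_force: [0.4, -0.7, -0.9]
width: 0.0564
grip_force: 20.0
```

Call:
{"method": "arm_command", "body": {"xyz": [[0,0,-0.001],[0,0,-0.002],[0,0,-0.002]], "rot": [[0,0,0],[0,0,0],[0,0,0]]}}

```text
time: 37.67
ee_pos: [0.4469, 0.3311, 0.0366]
eef_rot: [0.695, 0.719, 0.0, 0.0]
ft_force: [0.2, -0.4, 0.4]
width: 0.0565
grip_force: 20.0
```

Lower another 1.5 mm, release, and return to the same yellow stack for its lower dish.

Call:
{"method": "arm_command", "body": {"xyz": [[0,0,-0.0015],[0,0,-0.0015]], "rot": [[0,0,0],[0,0,0]]}}

```text
time: 37.83
ee_pos: [0.4469, 0.3312, 0.0349]
eef_rot: [0.695, 0.719, 0.0, 0.0]
ft_force: [0.4, 0.4, 0.7]
width: 0.0565
grip_force: 20.0
```

Call:
{"method": "arm_command", "body": {"xyz": [[0,0,0],[0,0,0],[0,0,0],[0,0,0],[0,0,0.02],[0,0,0.05],[0,0,0.09],[0,0,0.11],[0,0,0.11]], "rot": [[0,0,0],[0,0,0],[0,0,0],[0,0,0],[0,0,0],[0,0,0],[0,0,0],[0,0,0],[0,0,0]], "grip": 0.8}}

```text
time: 38.58
ee_pos: [0.4489, 0.3327, 0.15]
eef_rot: [0.695, 0.719, 0.004, 0.0]
ft_force: [0.4, 0.2, 0.2]
width: 0.0695
grip_force: 0.0
```

```bash
python3 - <<'E'
from h import *
s=r.read_state(); print(s["ee_pos"],s["width"])
for c in ("wrist","top"):
    T,im=snap(c); find("dish_0",c,T)
E
```

```text
[0.44886716 0.33266235 0.15001747] 0.06948382927184882
wrist spot dish_0 0.81 [0.45   0.3268 0.057 ]
wrist spot dish_0 0.66 [0.448  0.2554 0.0433]
top spot dish_0 0.8 [0.4499 0.2592 0.0407]
top spot dish_0 0.78 [0.3779 0.0112 0.005 ]
top spot dish_0 0.77 [0.4527 0.3287 0.0571]
top spot dish_0 0.69 [ 0.4438 -0.314   0.0614]
top spot dish_0 0.68 [ 0.4486 -0.2416  0.0398]
top spot dish_0 0.54 [ 6.302e-01 -1.991e-01 -6.000e-04]
```

Call:
{"method": "arm_command", "body": {"xyz": [[0.006,-0.04,0],[0.006,-0.08,0],[0.006,-0.12,0],[0.006,-0.16,0],[0.006,-0.2,0],[0.006,-0.24,0],[0.006,-0.28,0],[0.006,-0.32,0],[0.006,-0.36,0],[0.006,-0.4,0],[0.006,-0.44,0],[0.006,-0.48,0],[0.006,-0.52,0],[0.006,-0.55,0],[0.006,-0.573,0],[0.006,-0.573,0],[0.006,-0.573,0],[0.006,-0.573,0]], "rot": [[0,0,0],[0,0,-0.05],[0,0,-0.1],[0,0,-0.118],[0,0,-0.118],[0,0,-0.118],[0,0,-0.118],[0,0,-0.118],[0,0,-0.118],[0,0,-0.118],[0,0,-0.118],[0,0,-0.118],[0,0,-0.118],[0,0,-0.118],[0,0,-0.118],[0,0,-0.118],[0,0,-0.118],[0,0,-0.118]], "grip": 0.76}}

```text
time: 40.28
ee_pos: [0.4522, -0.2412, 0.1437]
eef_rot: [0.736, 0.677, -0.001, -0.001]
ft_force: [0.6, 0.2, 0.6]
width: 0.0662
grip_force: 0.0
```

```bash
python3 - <<'E'
from h import *
s=r.read_state(); print(s["ee_pos"],s["width"],s["eef_rot"])
for c in ("wrist",):
    T,im=snap(c); find("dish_0",c,T); find("stand_yellow",c,T); find("bar_yellow",c,T)
E
```

```text
[ 0.45223033 -0.24121322  0.14366811] 0.06623226317148578 [ 7.35715700e-01  6.77289810e-01 -5.16857724e-04 -8.08479540e-04]
wrist spot dish_0 0.71 [ 0.4512 -0.2481  0.0379]
wrist spot dish_0 0.7 [ 0.6312 -0.2108  0.0023]
wrist spot dish_0 0.65 [ 0.442  -0.3096  0.0541]
wrist spot stand_yellow 0.79 [ 4.475e-01 -2.833e-01  1.000e-04]
wrist spot bar_yellow 0.72 [ 0.4404 -0.3096  0.0531]
wrist spot bar_yellow 0.7 [ 0.4724 -0.1663  0.0806]
wrist spot bar_yellow 0.19 [ 7.497e-01 -3.430e-02 -6.000e-04]
```

Call:
{"method": "arm_command", "body": {"xyz": [[0,0,-0.03],[0,0,-0.06],[0,0,-0.085],[0,0,-0.1],[0,0,-0.108],[0,0,-0.114],[0,0,-0.118],[0,0,-0.12],[0,0,-0.12]], "rot": [[0,0,0],[0,0,0],[0,0,0],[0,0,0],[0,0,0],[0,0,0],[0,0,0],[0,0,0],[0,0,0]]}}

```text
time: 41.23
ee_pos: [0.4531, -0.2421, 0.025]
eef_rot: [0.736, 0.677, 0.0, 0.0]
ft_force: [-0.3, -0.5, -0.8]
width: 0.0663
grip_force: 0.0
```

Call:
{"method": "arm_command", "body": {"xyz": [[0,0,-0.002],[0,0,-0.004],[0,0,-0.004]], "rot": [[0,0,0],[0,0,0],[0,0,0]]}}

```text
time: 41.48
ee_pos: [0.4528, -0.242, 0.0207]
eef_rot: [0.736, 0.677, 0.0, 0.0]
ft_force: [-0.5, 0.1, -0.8]
width: 0.066
grip_force: 0.0
```

Call:
{"method": "arm_command", "body": {"xyz": [[0,0,0],[0,0,0],[0,0,0],[0,0,0],[0,0,0],[0,0,0]], "rot": [[0,0,0],[0,0,0],[0,0,0],[0,0,0],[0,0,0],[0,0,0]], "grip": 0, "squeeze": 20}}

```text
time: 41.98
ee_pos: [0.4527, -0.2421, 0.0208]
eef_rot: [0.736, 0.677, 0.0, 0.0]
ft_force: [-0.7, -0.7, 0.8]
width: 0.0566
grip_force: 20.0
```

Call:
{"method": "arm_command", "body": {"xyz": [[0,0,0.02],[0,0,0.06],[0,0,0.1],[-0.002,0.03,0.125],[-0.002,0.07,0.125],[-0.002,0.11,0.125],[-0.002,0.15,0.125],[-0.002,0.19,0.125],[-0.002,0.23,0.125],[-0.002,0.27,0.125],[-0.002,0.31,0.125],[-0.002,0.35,0.125],[-0.002,0.39,0.125],[-0.002,0.43,0.125],[-0.002,0.47,0.125],[-0.002,0.502,0.125],[-0.002,0.502,0.125],[-0.002,0.502,0.125]], "rot": [[0,0,0],[0,0,0],[0,0,0],[0,0,0],[0,0,0.02],[0,0,0.04],[0,0,0.06],[0,0,0.08],[0,0,0.1],[0,0,0.118],[0,0,0.118],[0,0,0.118],[0,0,0.118],[0,0,0.118],[0,0,0.118],[0,0,0.118],[0,0,0.118],[0,0,0.118]]}}

```text
time: 43.48
ee_pos: [0.45, 0.2616, 0.1452]
eef_rot: [0.693, 0.721, -0.0, 0.0]
ft_force: [-0.3, -0.7, -1.0]
width: 0.0561
grip_force: 20.0
```

```bash
python3 - <<'E'
from h import *
s=r.read_state(); print(s["ee_pos"],s["eef_rot"],s["width"],s["grip_force"])
for c in ("wrist","top"):
    T,im=snap(c); find("dish_0",c,T)
E
```

```text
[0.45001302 0.26157616 0.14516475] [ 6.93379226e-01  7.20572741e-01 -4.18161969e-04  1.61346362e-05] 0.05606424519857764 19.999674260616302
wrist spot dish_0 0.96 [0.4495 0.2545 0.043 ]
wrist spot dish_0 0.94 [0.4509 0.3326 0.0576]
wrist spot dish_0 0.63 [0.4493 0.2582 0.1635]
wrist spot dish_0 0.59 [0.3738 0.127  0.0005]
top spot dish_0 0.8 [0.3682 0.1303 0.0015]
top spot dish_0 0.73 [0.3763 0.0127 0.0044]
top spot dish_0 0.7 [ 0.6308 -0.2022 -0.0014]
top spot dish_0 0.68 [ 0.4419 -0.3142  0.0576]
top spot dish_0 0.46 [0.4505 0.2591 0.1663]
top spot dish_0 0.41 [0.4504 0.256  0.0405]
```

Call:
{"method": "arm_command", "body": {"xyz": [[0,-0.002,-0.03],[0,-0.002,-0.06],[0,-0.002,-0.085],[0,-0.002,-0.098],[0,-0.002,-0.104],[0,-0.002,-0.107],[0,-0.002,-0.108],[0,-0.002,-0.109],[0,-0.002,-0.11],[0,-0.002,-0.11]], "rot": [[0,0,0],[0,0,0],[0,0,0],[0,0,0],[0,0,0],[0,0,0],[0,0,0],[0,0,0],[0,0,0],[0,0,0]]}}

```text
time: 44.52
ee_pos: [0.4511, 0.2582, 0.0363]
eef_rot: [0.695, 0.719, 0.001, 0.0]
ft_force: [-0.8, 0.2, -0.6]
width: 0.0568
grip_force: 20.0
```

Call:
{"method": "arm_command", "body": {"xyz": [[0,0,-0.001],[0,0,-0.001]], "rot": [[0,0,0],[0,0,0]]}}

```text
time: 44.68
ee_pos: [0.4508, 0.258, 0.0349]
eef_rot: [0.695, 0.719, 0.0, 0.0]
ft_force: [-1.2, 0.6, -0.9]
width: 0.0568
grip_force: 20.0
```

Call:
{"method": "arm_command", "body": {"xyz": [[0,0,0],[0,0,0],[0,0,0],[0,0,0],[0,0,0.02],[0,0,0.05],[0,0,0.09],[0,0,0.11],[0,0,0.11],[0,0,0.11]], "rot": [[0,0,0],[0,0,0],[0,0,0],[0,0,0],[0,0,0],[0,0,0],[0,0,0],[0,0,0],[0,0,0],[0,0,0]], "grip": 0.8}}

```text
time: 45.52
ee_pos: [0.4513, 0.2584, 0.1459]
eef_rot: [0.695, 0.719, 0.001, 0.0]
ft_force: [-1.1, 0.2, -1.1]
width: 0.0698
grip_force: 0.0
```

```bash
python3 - <<'E'
from h import *
s=r.read_state(); print(s["ee_pos"],s["width"])
for c in ("wrist","top"):
    T,im=snap(c); find("dish_0",c,T)
E
```

```text
[0.45133531 0.25837898 0.14585204] 0.06975201807547529
wrist spot dish_0 0.83 [0.3693 0.1274 0.0022]
wrist spot dish_0 0.66 [0.448  0.2535 0.0513]
wrist spot dish_0 0.57 [0.451  0.3291 0.0601]
wrist spot dish_0 0.46 [ 0.6098  0.2727 -0.0034]
top spot dish_0 0.8 [ 0.4418 -0.3139  0.0551]
top spot dish_0 0.77 [0.4481 0.2551 0.0548]
top spot dish_0 0.62 [0.369  0.1325 0.0019]
top spot dish_0 0.61 [ 6.299e-01 -2.025e-01 -2.000e-04]
top spot dish_0 0.52 [0.3773 0.0103 0.0048]
top spot dish_0 0.38 [ 0.745  -0.0325 -0.0028]
```

Call:
{"method": "arm_command", "body": {"xyz": [[-0.008,-0.04,0],[-0.008,-0.08,0],[-0.008,-0.12,0],[-0.008,-0.16,0],[-0.008,-0.2,0],[-0.008,-0.24,0],[-0.008,-0.28,0],[-0.008,-0.32,0],[-0.008,-0.36,0],[-0.008,-0.4,0],[-0.008,-0.44,0],[-0.008,-0.48,0],[-0.008,-0.52,0],[-0.008,-0.55,0],[-0.008,-0.568,0],[-0.008,-0.568,0],[-0.008,-0.568,0],[-0.008,-0.568,0]], "rot": [[0,0,0],[0,0,-0.05],[0,0,-0.1],[0,0,-0.118],[0,0,-0.118],[0,0,-0.118],[0,0,-0.118],[0,0,-0.118],[0,0,-0.118],[0,0,-0.118],[0,0,-0.118],[0,0,-0.118],[0,0,-0.118],[0,0,-0.118],[0,0,-0.118],[0,0,-0.118],[0,0,-0.118],[0,0,-0.118]], "grip": 0.82}}

```text
time: 47.22
ee_pos: [0.4425, -0.3091, 0.1439]
eef_rot: [0.736, 0.677, -0.0, -0.001]
ft_force: [0.4, 0.3, 0.1]
width: 0.071
grip_force: 0.0
```

```bash
python3 - <<'E'
from h import *
s=r.read_state(); print(s["ee_pos"],s["width"],s["eef_rot"])
for c in ("wrist","scene"):
    T,im=snap(c); find("dish_0",c,T)
E
```

```text
[ 0.44250919 -0.30906787  0.14390824] 0.07104686032490702 [ 7.35634859e-01  6.77377857e-01 -2.76465999e-04 -7.18640202e-04]
wrist spot dish_0 0.79 [ 6.331e-01 -2.094e-01 -4.000e-04]
wrist spot dish_0 0.77 [ 0.44   -0.3127  0.0586]
scene spot dish_0 0.88 [ 0.3761  0.0152 -0.0025]
scene spot dish_0 0.84 [3.690e-01 1.326e-01 2.000e-04]
scene spot dish_0 0.8 [ 0.4395 -0.3141  0.05  ]
scene spot dish_0 0.79 [0.4465 0.3311 0.0521]
scene spot dish_0 0.63 [0.4476 0.2586 0.0358]
scene spot dish_0 0.56 [ 0.4412 -0.3154  0.0437]
scene spot dish_0 0.54 [0.4489 0.2587 0.0527]
scene spot dish_0 0.44 [0.4454 0.3315 0.0395]
scene spot dish_0 0.35 [ 5.844e-01  4.000e-04 -3.400e-03]
```

Call:
{"method": "arm_command", "body": {"xyz": [[0,-0.001,-0.03],[0,-0.001,-0.06],[0,-0.001,-0.09],[0,-0.001,-0.103],[0,-0.001,-0.108],[0,-0.001,-0.111],[0,-0.001,-0.111]], "rot": [[0,0,0],[0,0,0],[0,0,0],[0,0,0],[0,0,0],[0,0,0],[0,0,0]]}}

```text
time: 48.0
ee_pos: [0.4433, -0.3113, 0.0345]
eef_rot: [0.736, 0.677, 0.0, 0.0]
ft_force: [0.0, -0.1, -0.7]
width: 0.0716
grip_force: 0.0
```

Call:
{"method": "arm_command", "body": {"xyz": [[0,0,0],[0,0,0],[0,0,0],[0,0,0],[0,0,0],[0,0,0]], "rot": [[0,0,0],[0,0,0],[0,0,0],[0,0,0],[0,0,0],[0,0,0]], "grip": 0, "squeeze": 20}}

```text
time: 48.5
ee_pos: [0.4433, -0.3114, 0.0345]
eef_rot: [0.736, 0.677, 0.0, 0.001]
ft_force: [-1.0, 0.5, 6.6]
width: 0.0564
grip_force: 20.0
```

Call:
{"method": "arm_command", "body": {"xyz": [[0,0,0.03],[0,0,0.07],[0.006,0.03,0.11],[0.006,0.07,0.12],[0.006,0.11,0.12],[0.006,0.15,0.12],[0.006,0.19,0.12],[0.006,0.23,0.12],[0.006,0.27,0.12],[0.006,0.31,0.12],[0.006,0.35,0.12],[0.006,0.39,0.12],[0.006,0.43,0.12],[0.006,0.47,0.12],[0.006,0.51,0.12],[0.006,0.55,0.12],[0.006,0.59,0.12],[0.006,0.62,0.12],[0.006,0.643,0.12],[0.006,0.643,0.12]], "rot": [[0,0,0],[0,0,0],[0,0,0],[0,0,0],[0,0,0.02],[0,0,0.04],[0,0,0.06],[0,0,0.08],[0,0,0.1],[0,0,0.118],[0,0,0.118],[0,0,0.118],[0,0,0.118],[0,0,0.118],[0,0,0.118],[0,0,0.118],[0,0,0.118],[0,0,0.118],[0,0,0.118],[0,0,0.118]]}}

```text
time: 50.17
ee_pos: [0.4468, 0.3373, 0.1531]
eef_rot: [0.692, 0.722, 0.0, -0.001]
ft_force: [-0.9, -0.1, -0.9]
width: 0.0565
grip_force: 20.0
```

```bash
python3 - <<'E'
from h import *
s=r.read_state(); print(s["ee_pos"],s["eef_rot"],s["width"],s["grip_force"])
for c in ("wrist","top"):
    T,im=snap(c); find("dish_0",c,T)
E
```

```text
[0.44682643 0.33725671 0.15313481] [ 6.92362743e-01  7.21549299e-01  1.47723108e-04 -6.47122880e-04] 0.056497254502347674 20.00052183866501
wrist spot dish_0 0.96 [0.4445 0.3363 0.1707]
wrist spot dish_0 0.56 [0.4498 0.3266 0.0589]
top spot dish_0 0.81 [ 0.442  -0.3175  0.0415]
top spot dish_0 0.71 [0.4515 0.2591 0.0563]
top spot dish_0 0.71 [ 0.6316 -0.2046  0.0008]
top spot dish_0 0.7 [0.37   0.1312 0.0045]
top spot dish_0 0.66 [0.3809 0.012  0.0035]
top spot dish_0 0.64 [0.4506 0.3301 0.1758]
top spot dish_0 0.55 [0.4508 0.3284 0.0565]
```

Call:
{"method": "arm_command", "body": {"xyz": [[0,0,0],[0,0,0],[0,0,-0.03],[0,0,-0.06],[0,0,-0.08],[0,0,-0.092],[0,0,-0.098],[0,0,-0.102],[0,0,-0.104],[0,0,-0.104]], "rot": [[0,0,0],[0,0,0],[0,0,0],[0,0,0],[0,0,0],[0,0,0],[0,0,0],[0,0,0],[0,0,0],[0,0,0]]}}

```text
time: 51.2
ee_pos: [0.4492, 0.3322, 0.0504]
eef_rot: [0.695, 0.719, 0.001, 0.0]
ft_force: [0.1, -0.9, -0.5]
width: 0.0565
grip_force: 20.0
```

```bash
python3 - <<'E'
from h import *
s=r.read_state(); print(s["ee_pos"],s["ft_force"],s["width"],s["grip_force"])
for c in ("wrist",):
    T,im=snap(c,"w12.png"); find("dish_0",c,T)
E
```

```text
[0.44919711 0.33223271 0.05040168] [ 0.10857798 -0.94649825 -0.53214986] 0.056527334435533365 19.99990850687027
wrist spot dish_0 0.97 [0.4518 0.3295 0.071 ]
```

View pics/w12.png

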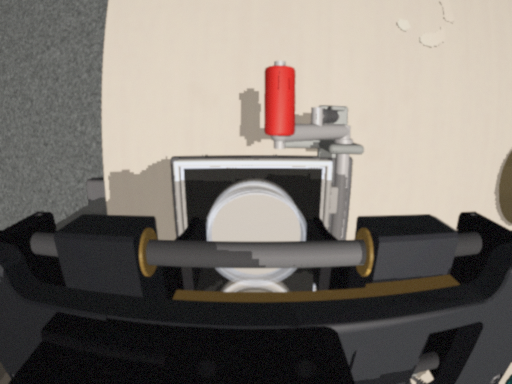

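The stack lines up (held dish at 257,233 over the lower ones). Lower and release, then fetch the last one.

Call:
{"method": "arm_command", "body": {"xyz": [[0,0,-0.001],[0,0,-0.002],[0,0,-0.002]], "rot": [[0,0,0],[0,0,0],[0,0,0]]}}

```text
time: 51.55
ee_pos: [0.4489, 0.3322, 0.048]
eef_rot: [0.695, 0.719, 0.0, 0.0]
ft_force: [0.2, 0.7, 1.1]
width: 0.0562
grip_force: 20.0
```

Call:
{"method": "arm_command", "body": {"xyz": [[0,0,0],[0,0,0],[0,0,0],[0,0,0],[0,0,0.02],[0,0,0.05],[0,0,0.08],[0,0,0.095],[0,0,0.095],[0,0,0.095]], "rot": [[0,0,0],[0,0,0],[0,0,0],[0,0,0],[0,0,0],[0,0,0],[0,0,0],[0,0,0],[0,0,0],[0,0,0]], "grip": 0.8}}

```text
time: 52.38
ee_pos: [0.449, 0.3322, 0.1433]
eef_rot: [0.695, 0.719, 0.001, -0.0]
ft_force: [-0.6, -0.1, -0.6]
width: 0.0697
grip_force: 0.0
```

```bash
python3 - <<'E'
from h import *
s=r.read_state(); print(s["ee_pos"],s["width"])
for c in ("wrist","top"):
    T,im=snap(c); find("dish_0",c,T)
E
```

```text
[0.44901358 0.33224323 0.14325782] 0.06974822155670823
wrist spot dish_0 0.9 [0.4507 0.254  0.0525]
wrist spot dish_0 0.83 [0.449  0.3322 0.0686]
top spot dish_0 0.81 [0.3692 0.1309 0.0018]
top spot dish_0 0.8 [0.4515 0.3288 0.0685]
top spot dish_0 0.72 [0.4497 0.2587 0.0556]
top spot dish_0 0.64 [ 0.4403 -0.3184  0.0415]
top spot dish_0 0.61 [ 0.6322 -0.2026 -0.0007]
top spot dish_0 0.56 [0.4499 0.3278 0.0583]
top spot dish_0 0.55 [0.3799 0.0142 0.0046]
```

Call:
{"method": "arm_command", "body": {"xyz": [[-0.007,-0.04,0],[-0.007,-0.08,0],[-0.007,-0.12,0],[-0.007,-0.16,0],[-0.007,-0.2,0],[-0.007,-0.24,0],[-0.007,-0.28,0],[-0.007,-0.32,0],[-0.007,-0.36,0],[-0.007,-0.4,0],[-0.007,-0.44,0],[-0.007,-0.48,0],[-0.007,-0.52,0],[-0.007,-0.56,0],[-0.007,-0.6,0],[-0.007,-0.63,0],[-0.007,-0.643,0],[-0.007,-0.643,0],[-0.007,-0.643,0],[-0.007,-0.643,0]], "rot": [[0,0,0],[0,0,-0.05],[0,0,-0.1],[0,0,-0.118],[0,0,-0.118],[0,0,-0.118],[0,0,-0.118],[0,0,-0.118],[0,0,-0.118],[0,0,-0.118],[0,0,-0.118],[0,0,-0.118],[0,0,-0.118],[0,0,-0.118],[0,0,-0.118],[0,0,-0.118],[0,0,-0.118],[0,0,-0.118],[0,0,-0.118],[0,0,-0.118]], "grip": 0.76}}

```text
time: 54.25
ee_pos: [0.4416, -0.3099, 0.142]
eef_rot: [0.736, 0.677, -0.0, -0.001]
ft_force: [-0.3, 0.6, -0.2]
width: 0.0664
grip_force: 0.0
```

```bash
python3 - <<'E'
from h import *
s=r.read_state(); print(s["ee_pos"],s["width"],s["eef_rot"])
for c in ("wrist","top"):
    T,im=snap(c); find("dish_0",c,T)
E
```

```text
[ 0.44163476 -0.30992386  0.14204903] 0.0663976750487979 [ 7.35551994e-01  6.77467987e-01 -1.08798246e-04 -6.15976851e-04]
wrist spot dish_0 0.94 [ 0.6325 -0.2122 -0.0033]
wrist spot dish_0 0.86 [ 0.4417 -0.3161  0.0443]
top spot dish_0 0.82 [0.4471 0.3278 0.0681]
top spot dish_0 0.75 [0.3786 0.0134 0.002 ]
top spot dish_0 0.71 [ 0.6304 -0.2025 -0.0011]
top spot dish_0 0.62 [0.3682 0.1334 0.0025]
top spot dish_0 0.61 [0.4484 0.3267 0.0579]
top spot dish_0 0.53 [0.4491 0.2573 0.0548]
top spot dish_0 0.17 [ 0.7457 -0.0299 -0.0038]
```

Call:
{"method": "arm_command", "body": {"xyz": [[0.001,-0.002,-0.03],[0.001,-0.002,-0.06],[0.001,-0.002,-0.085],[0.001,-0.002,-0.1],[0.001,-0.002,-0.107],[0.001,-0.002,-0.111],[0.001,-0.002,-0.113],[0.001,-0.002,-0.113]], "rot": [[0,0,0],[0,0,0],[0,0,0],[0,0,0],[0,0,0],[0,0,0],[0,0,0],[0,0,0]], "grip": 0.74}}

```text
time: 55.12
ee_pos: [0.4432, -0.3131, 0.0303]
eef_rot: [0.736, 0.677, 0.0, 0.0]
ft_force: [0.8, 0.9, 0.4]
width: 0.0643
grip_force: 0.0
```

Call:
{"method": "arm_command", "body": {"xyz": [[0,0,-0.002],[0,0,-0.004],[0,0,-0.004]], "rot": [[0,0,0],[0,0,0],[0,0,0]]}}

```text
time: 55.37
ee_pos: [0.4429, -0.313, 0.0259]
eef_rot: [0.736, 0.677, 0.0, 0.0]
ft_force: [-1.0, 0.4, -1.0]
width: 0.0642
grip_force: 0.0
```

Call:
{"method": "arm_command", "body": {"xyz": [[0,0,-0.002],[0,0,-0.004],[0,0,-0.004]], "rot": [[0,0,0],[0,0,0],[0,0,0]]}}

```text
time: 55.62
ee_pos: [0.4425, -0.3129, 0.0213]
eef_rot: [0.736, 0.677, -0.0, -0.0]
ft_force: [0.2, 0.4, 0.1]
width: 0.0642
grip_force: 0.0
```

Call:
{"method": "arm_command", "body": {"xyz": [[0,0,0],[0,0,0],[0,0,0],[0,0,0],[0,0,0],[0,0,0]], "rot": [[0,0,0],[0,0,0],[0,0,0],[0,0,0],[0,0,0],[0,0,0]], "grip": 0, "squeeze": 20}}

```text
time: 56.12
ee_pos: [0.4427, -0.3131, 0.0217]
eef_rot: [0.736, 0.677, 0.0, 0.0]
ft_force: [0.7, -0.4, -0.2]
width: 0.0564
grip_force: 20.0
```

Call:
{"method": "arm_command", "body": {"xyz": [[0,0,0.03],[0,0,0.07],[0,0,0.11],[0.008,0.03,0.13],[0.008,0.07,0.13],[0.008,0.11,0.13],[0.008,0.15,0.13],[0.008,0.19,0.13],[0.008,0.23,0.13],[0.008,0.27,0.13],[0.008,0.31,0.13],[0.008,0.35,0.13],[0.008,0.39,0.13],[0.008,0.43,0.13],[0.008,0.47,0.13],[0.008,0.51,0.13],[0.008,0.55,0.13],[0.008,0.572,0.13],[0.008,0.572,0.13],[0.008,0.572,0.13]], "rot": [[0,0,0],[0,0,0],[0,0,0],[0,0,0],[0,0,0.02],[0,0,0.04],[0,0,0.06],[0,0,0.08],[0,0,0.1],[0,0,0.118],[0,0,0.118],[0,0,0.118],[0,0,0.118],[0,0,0.118],[0,0,0.118],[0,0,0.118],[0,0,0.118],[0,0,0.118],[0,0,0.118],[0,0,0.118]]}}

```text
time: 57.78
ee_pos: [0.4503, 0.26, 0.1513]
eef_rot: [0.694, 0.72, -0.0, 0.0]
ft_force: [-0.1, -0.2, -0.1]
width: 0.0563
grip_force: 20.0
```

Call:
{"method": "arm_command", "body": {"xyz": [[0,0,0],[0,0,0],[0,0,-0.03],[0,0,-0.06],[0,0,-0.08],[0,0,-0.09],[0,0,-0.095],[0,0,-0.098],[0,0,-0.098]], "rot": [[0,0,0],[0,0,0],[0,0,0],[0,0,0],[0,0,0],[0,0,0],[0,0,0],[0,0,0],[0,0,0]]}}

```text
time: 58.53
ee_pos: [0.4512, 0.2589, 0.0543]
eef_rot: [0.695, 0.719, 0.0, 0.0]
ft_force: [0.5, 0.3, 0.4]
width: 0.0569
grip_force: 20.0
```

```bash
python3 - <<'E'
from h import *
s=r.read_state(); print(s["ee_pos"],s["ft_force"],s["width"],s["grip_force"])
for c in ("wrist","top"):
    T,im=snap(c); find("dish_0",c,T)
E
```

```text
[0.45123086 0.25885752 0.05425816] [0.45581012 0.3478291  0.35140223] 0.05685916258445 19.999956786632538
wrist spot dish_0 0.59 [0.4518 0.3293 0.0694]
wrist spot dish_0 0.57 [0.4476 0.2551 0.0752]
top spot dish_0 0.78 [0.3785 0.0112 0.0023]
top spot dish_0 0.63 [0.3673 0.1315 0.0021]
top spot dish_0 0.61 [ 0.6304 -0.2037  0.0019]
top spot dish_0 0.53 [0.4517 0.2597 0.0765]
top spot dish_0 0.46 [0.4489 0.2586 0.0545]
```

Call:
{"method": "arm_command", "body": {"xyz": [[0,0,-0.002],[0,0,-0.0035],[0,0,-0.0045],[0,0,-0.0045]], "rot": [[0,0,0],[0,0,0],[0,0,0],[0,0,0]]}}

```text
time: 59.07
ee_pos: [0.4505, 0.2588, 0.0489]
eef_rot: [0.695, 0.719, -0.0, 0.0]
ft_force: [-0.9, 0.2, 0.0]
width: 0.0567
grip_force: 20.0
```

Call:
{"method": "arm_command", "body": {"xyz": [[0,0,0],[0,0,0],[0,0,0],[0,0,0],[0,0,0.02],[0,0,0.05],[0,0,0.08],[0,0,0.1],[0,0,0.1],[0,0,0.1]], "rot": [[0,0,0],[0,0,0],[0,0,0],[0,0,0],[0,0,0],[0,0,0],[0,0,0],[0,0,0],[0,0,0],[0,0,0]], "grip": 0.8}}

```text
time: 59.9
ee_pos: [0.4513, 0.2594, 0.1502]
eef_rot: [0.695, 0.719, 0.001, 0.0]
ft_force: [0.3, 0.6, -1.1]
width: 0.0695
grip_force: 0.0
```

```bash
python3 - <<'E'
from h import *
s=r.read_state(); print(s["ee_pos"],s["width"])
for c in ("wrist","top"):
    T,im=snap(c); find("dish_0",c,T)
E
```

```text
[0.45125904 0.25940656 0.15018545] 0.06945052147485466
wrist spot dish_0 0.83 [0.4481 0.3314 0.0697]
wrist spot dish_0 0.72 [0.4484 0.2549 0.0673]
wrist spot dish_0 0.6 [0.3725 0.1271 0.0015]
top spot dish_0 0.82 [ 0.6304 -0.1994 -0.0017]
top spot dish_0 0.81 [0.3685 0.1318 0.0021]
top spot dish_0 0.69 [0.3767 0.0124 0.0035]
top spot dish_0 0.52 [0.4487 0.2553 0.063 ]
top spot dish_0 0.38 [0.4489 0.2567 0.0516]
```

Call:
{"method": "arm_command", "body": {"xyz": [[-0.014,-0.04,0],[-0.014,-0.08,0],[-0.014,-0.12,0],[-0.014,-0.16,0],[-0.014,-0.2,0],[-0.014,-0.24,0],[-0.014,-0.28,0],[-0.014,-0.32,0],[-0.014,-0.36,0],[-0.014,-0.4,0],[-0.014,-0.411,0],[-0.014,-0.411,0],[-0.014,-0.411,0]], "rot": [[0,0,0],[0,0,-0.05],[0,0,-0.1],[0,0,-0.118],[0,0,-0.118],[0,0,-0.118],[0,0,-0.118],[0,0,-0.118],[0,0,-0.118],[0,0,-0.118],[0,0,-0.118],[0,0,-0.118],[0,0,-0.118]], "grip": 0}}

```text
time: 61.18
ee_pos: [0.4362, -0.1524, 0.1485]
eef_rot: [0.736, 0.677, -0.001, -0.0]
ft_force: [-0.2, 1.5, 0.8]
width: 0.001
grip_force: 0.0
```

```bash
python3 - <<'E'
from h import *
s=r.read_state(); print(s["ee_pos"],s["eef_rot"],s["width"])
for c in ("wrist","top","scene"):
    T,im=snap(c)
    for l in ("dish_0","bar_yellow","stand_yellow"): find(l,c,T)
E
```

```text
[ 0.43616028 -0.15235352  0.14852855] [ 7.36377023e-01  6.76571115e-01 -5.33802394e-04 -3.49546768e-04] 0.0010191508461931675
wrist spot dish_0 0.71 [ 0.3754  0.0117 -0.0008]
wrist spot dish_0 0.59 [ 0.6315 -0.2084  0.004 ]
wrist spot bar_yellow 0.8 [ 0.4729 -0.1661  0.0853]
top spot dish_0 0.84 [0.3799 0.01   0.005 ]
top spot dish_0 0.77 [0.4477 0.3291 0.0711]
top spot dish_0 0.66 [0.3697 0.1297 0.0027]
top spot dish_0 0.52 [0.4516 0.2564 0.0689]
top spot dish_0 0.5 [ 0.6328 -0.1987 -0.0026]
top spot dish_0 0.47 [0.4485 0.3283 0.0581]
top spot dish_0 0.37 [0.4485 0.258  0.0538]
top spot bar_yellow 0.67 [ 0.4721 -0.1687  0.0801]
top spot stand_yellow 0.68 [ 0.4454 -0.2826  0.0006]
scene spot dish_0 0.75 [0.4483 0.3298 0.0618]
scene spot dish_0 0.74 [0.4512 0.2585 0.0713]
scene spot dish_0 0.62 [ 0.6345 -0.2081 -0.0024]
scene spot dish_0 0.57 [0.4458 0.3286 0.038 ]
scene spot dish_0 0.57 [ 0.3773  0.0128 -0.0019]
scene spot dish_0 0.54 [ 0.3727  0.1322 -0.0006]
scene spot dish_0 0.44 [0.4489 0.2561 0.052 ]
scene spot dish_0 0.39 [0.4494 0.2617 0.0373]
scene spot dish_0 0.36 [0.4458 0.3306 0.0512]
scene spot stand_yellow 0.83 [ 0.4488 -0.2797 -0.0032]
scene spot stand_yellow 0.59 [0.4462 0.3294 0.0605]
```

All six dishes are on the red step and the yellow step is empty. Descending in front of the yellow bar and pushing it back.

Call:
{"method": "arm_command", "body": {"xyz": [[-0.006,0,0],[-0.006,0,-0.03],[-0.006,0,-0.06],[-0.006,0,-0.085],[-0.006,0,-0.096],[-0.006,0,-0.096],[-0.006,0,-0.096]], "rot": [[0,0,0],[0,0,0],[0,0,0],[0,0,0],[0,0,0],[0,0,0],[0,0,0]]}}

```text
time: 62.37
ee_pos: [0.4301, -0.1522, 0.0532]
eef_rot: [0.736, 0.677, -0.001, -0.0]
ft_force: [-0.1, 0.1, 0.0]
width: 0.0003
grip_force: 0.0
```

Call:
{"method": "arm_command", "body": {"xyz": [[0.005,0,0],[0.01,-0.001,0],[0.015,-0.001,0],[0.02,-0.002,0],[0.025,-0.002,0],[0.025,-0.002,0]], "rot": [[0,0,0],[0,0,0],[0,0,0],[0,0,0],[0,0,0],[0,0,0]]}}

```text
time: 62.87
ee_pos: [0.4553, -0.1542, 0.0528]
eef_rot: [0.736, 0.677, -0.001, -0.001]
ft_force: [-5.7, 2.1, -1.0]
width: 0.0005
grip_force: 3.1
```

Call:
{"method": "arm_command", "body": {"xyz": [[0.005,0,0.003],[0.01,-0.001,0.006],[0.015,-0.001,0.009],[0.02,-0.002,0.012],[0.025,-0.002,0.014],[0.03,-0.002,0.016],[0.035,-0.003,0.017],[0.04,-0.003,0.018],[0.045,-0.004,0.018],[0.05,-0.004,0.018],[0.055,-0.005,0.018],[0.06,-0.005,0.018],[0.065,-0.005,0.018],[0.07,-0.006,0.018],[0.07,-0.006,0.018]], "rot": [[0,0,0],[0,0,0],[0,0,0],[0,0,0],[0,0,0],[0,0,0],[0,0,0],[0,0,0],[0,0,0],[0,0,0],[0,0,0],[0,0,0],[0,0,0],[0,0,0],[0,0,0]]}}

```text
time: 64.12
ee_pos: [0.5268, -0.1601, 0.0712]
eef_rot: [0.736, 0.677, 0.0, 0.0]
ft_force: [-0.1, -0.2, 0.1]
width: 0.0004
grip_force: 0.0
```

Call:
{"method": "arm_command", "body": {"xyz": [[0,0,0.04],[0,0,0.08],[0,0,0.12],[0,0.02,0.15],[0,0.05,0.15],[0,0.08,0.15],[0,0.08,0.15]], "rot": [[0,0,0],[0,0,0],[0,0,0],[0,0,0],[0,0,0],[0,0,0],[0,0,0]]}}

```text
time: 64.7
ee_pos: [0.5264, -0.0736, 0.2215]
eef_rot: [0.733, 0.68, 0.001, -0.001]
ft_force: [-0.0, 0.8, -0.4]
width: 0.0003
grip_force: 0.0
```

```bash
python3 - <<'E'
from h import *
s=r.read_state(); print(s["ee_pos"],s["ft_force"],s["time"])
ims=[]
for c in ("scene","top"):
    T,im=snap(c)
    for l in ("bar_yellow","bar_red","bar_blue","wash_bottle","film_flask"): find(l,c,T)
    ims.append(im[90:320,100:400,::-1] if c=="scene" else im[130:290,100:410,::-1])
a=cv2.resize(ims[0],(400,307)); b=cv2.resize(ims[1],(595,307)); b=b[:,:400] if False else cv2.resize(ims[1],(400,206))
cv2.imwrite("pics/fin.png",np.vstack([a,b]))
E
```

```text
[ 0.52635871 -0.07356214  0.2214559 ] [-0.02466921  0.76382735 -0.42344033] 64.7
scene spot bar_yellow 0.73 [ 0.5668 -0.1743  0.0839]
scene spot bar_yellow 0.66 [0.4462 0.3316 0.0381]
scene spot bar_yellow 0.37 [0.4484 0.2591 0.0697]
scene spot bar_red 0.61 [0.4603 0.4123 0.0831]
scene spot bar_blue 0.75 [ 0.4475 -0.2802 -0.0016]
scene spot bar_blue 0.57 [0.7062 0.1034 0.0801]
scene spot bar_blue 0.48 [0.4464 0.261  0.0367]
scene spot wash_bottle 0.69 [6.091e-01 2.733e-01 1.000e-04]
scene spot film_flask 0.66 [ 0.7434 -0.0272  0.    ]
top spot bar_yellow 0.22 [0.7002 0.109  0.0838]
top spot bar_red 0.58 [0.4519 0.2572 0.0585]
top spot bar_red 0.57 [0.4583 0.4082 0.0849]
top spot bar_red 0.54 [ 0.7461 -0.0331 -0.0053]
top spot bar_red 0.52 [0.4526 0.2898 0.0017]
top spot bar_blue 0.7 [0.7046 0.108  0.085 ]
top spot bar_blue 0.33 [0.4494 0.2546 0.0662]
top spot wash_bottle 0.65 [0.6098 0.275  0.0021]
top spot film_flask 0.56 [ 0.7477 -0.0291 -0.004 ]
top spot film_flask 0.19 [0.6127 0.272  0.    ]
```

View pics/fin.png

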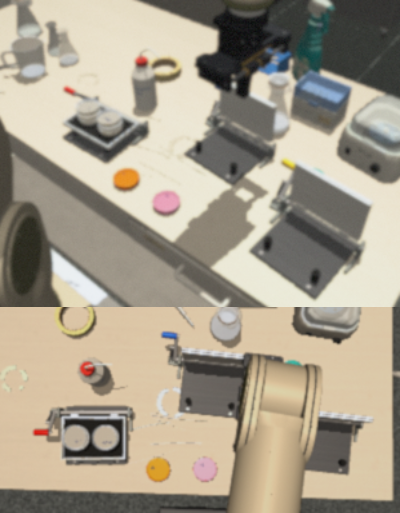

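The picture shows the red step (100,125) down with two stacks of dishes. Yellow (310,210) and blue (240,125) are folded up, and the bottle, flask and look-alikes are in place. The arm is in free air, so I'm handing in.

```bash
python3 -c "
from bench import r
print(r.close_job())"
```

```text
the job is handed in; nothing more can be done
None
```

The job is handed in: the red step (in front of the wash bottle) is down with all six dishes on it in two stacks of three, and the emptied yellow step is snapped up. The blue step stayed folded, the bottle, flask and look-alikes were left in place, and it took about 65 s of the 210 s allowed; the verdict itself was not shown.

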